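# Take the two bench piles apart and set each thing on its own mat

## Robot

A 6-joint arm with a two-finger parallel gripper is mounted at the origin on the work surface. World frame = base frame: x ahead of the robot, y to its left, z up, the work surface at z = 0. Lengths are in m, angles in rad, forces in N, time in s.
With the tool pointing down it reaches from about 0.35 to 0.875 m from the base axis. Payload 4.2 kg.
Tool frame: the origin (TCP) lies between the finger pads; the fingertips stand 17 mm ahead of it and the grasp point (between the pads) lies 2 mm behind it; y points along the fingers, z is the direction in which the jaws open and shut, and the axes are right-handed (so a half turn about y gives the same grasp; the last joint's range is limited). The gripper opens to 85 mm and grips with 20 to 120 N. Pads are 22 mm wide; open, the fingers measure 114 mm over their backs; the gripper's body (76 mm by 85 mm) begins 54 mm behind the grasp point. The pads swing forward as they close: fully open they stand 13 mm farther back than shut.
Start: joints at [-0.875, 0.385, 0.008, 0, -1.194, -0.259], TCP at [0.264, -0.566, 0.225] pointing down, gripper open.
Joint ranges: [-3.14, 3.14], [-1.21, 2.06], [-1.07, 1.41], [-3.16, 2.05], [-2.99, -0.16], [-3.1, 3.1]. Speed limits (rad/s): [2.79, 2.79, 3.14, 3.14, 3.14, 3.14].

## Interface

Orientations are given as a rotation vector (axis times angle).
In Python, from cell import env gives the robot as it stands.
- The arm moves only by the tool drive_tool, never from a script. Its argument "series" is a list that holds one entry, the list of rows, each a list of 6 numbers: the shift along the tool's x, y, z in mm, then the turn, a rotation vector about the tool's x, y, z in rad. In form: [[[dx, dy, dz, wx, wy, wz], ...]]. A call has 1 to 20 rows; each row shifts and turns the commanded pose from where the row before left it, along the tool's axes as they then stand; what a row does not reach is not made up. A row lasts 1/10 s, in which the tool goes at most 50 mm and 8.59 degrees, less where a joint would pass 70% of its speed; a pose out of reach is approached as far as the arm can. A call with a gripper value outside its range is refused whole. "claw" is the closure, from 0 (fully open) to 1 (shut), set as the call begins (left out, the last holds). The fingers move at their own pace and stop on an object; the grip force is fixed at half the most. Time passes only in rows, so rows that do not move let the fingers close. It gives the time, the measured TCP pose, the force and the opening at its end, in the units of the state.
- env.state(): the state, without advancing time (a new reading comes with each control period).
- env.grab_frame(name): name is "scene" or "side" or "wrist"; returns a dict with "img" (420x560x3 uint8, red, green, blue), "fx", "fy", "cx", "cy" (pixels), "R" (3x3) and "t" (3): a world point X has camera coordinates R X + t. Camera axes: x right, y down, z forward; pixel columns grow to the right and rows downward; lengths in m; the calibration is good to about 2 mm. The wrist camera is an equidistant fisheye: a pixel r from the principal point sees the ray r / f radians off the axis. A picture is of the moment at which its call begins. There is no depth.
- env.sign_off(): hands the job in, once; it reports no verdict.
The state is a dict: "time_s": time; "joints": joint angles; "joint_velocities": joint speeds; "joint_efforts": joint torques, N m; "tool_pos": TCP position; "eef_rot": TCP orientation; "contact_force": force on the tool from outside, world axes, zero at the start; "torque": the same for the moment, N m; "width": finger opening in m.
Only numpy, scipy, OpenCV 4.12 (cv2) and the standard library are available. Lean on these libraries where they do the work, as an engineer would, in place of code of your own. Each camera call takes 0.05 s, during which the arm holds its last target.

## Task

Take the two piles on the bench apart and set each of the five things flat and right way up on its own mat, in the middle of the printed outline and in line with it: the spoke key on the small red mat, the tin on the round yellow mat, the pump on the long green mat, the ceramic tile on the blue mat and the mahogany offcut on the orange mat. The tile is brittle, so set it down and do not drop it.

Things in the scene. Friction and masses are not known exactly. Their poses are not given: they have to be found in the camera images.
- tile: white ceramic tile offcut with two blue stripes along its length, 90 x 60 x 14 mm (x, y, z), 0.17 kg, flat on the bench at the bottom of one of the two piles. Origin at the centre of its underside, x along its length, z up. Brittle.
- offcut: dark brown mahogany offcut, 100 x 60 x 14 mm (x, y, z), 0.06 kg, flat on the bench at the bottom of the other pile. Origin at the centre of its underside, x along its length, z up.
- tin: closed round aluminium tin, 50 mm diameter, 24 mm high, with a dark line round its side and a dark round inset on its lid, about 0.06 to 0.13 kg; at the start it stands on the tile or on the mahogany offcut (14 mm up). Origin at the centre of its underside, z up.
- pump: black plastic mini hand pump lying level on two small feet, 130 mm long overall, 26 mm wide and 26 mm high, about 0.1 kg, safe to grip across its 26 mm width at mid length; at the start it lies on whichever of tile and offcut does not carry the tin (14 mm up). Origin under the middle of its length, at foot level; x along its length towards the ribbed handle end, z up. Either way round is fine.
- key: chrome round spoke key, a disc 32 mm in diameter and 12 mm high with six dark slots on top, 0.03 kg; at the start it lies on the lid of the tin (38 mm above the bench). Origin at the centre of its underside, z up.
- mat_tile: blue rectangular mat, 114 x 84 mm (x, y), with a white printed outline 92 x 62 mm: the tile's place. Fixed to the bench, 5 mm thick; origin at the centre of its underside; x axis along its length.
- mat_offcut: orange rectangular mat, 124 x 84 mm (x, y), with a white printed outline 102 x 62 mm: the mahogany offcut's place. Fixed to the bench, 5 mm thick; origin at the centre of its underside; x axis along its length.
- mat_pump: long narrow green mat, 150 x 54 mm (x, y), with a white printed outline 130 x 30 mm: the pump's place. Fixed to the bench, 5 mm thick; origin at the centre of its underside; x axis along its length.
- mat_tin: round yellow mat, 80 mm diameter, with a white printed circle 52 mm in diameter: the tin's place. Fixed to the bench, 5 mm thick; origin at the centre of its underside.
- mat_key: small round red mat, 60 mm diameter, with a white printed circle 34 mm in diameter: the spoke key's place. Fixed to the bench, 5 mm thick; origin at the centre of its underside.
There are look-alikes about, which are no part of the job. Of the things like the mat_tin, leave any that is pink or turquoise; of the rest the smaller one is meant.

How it is judged:
By the outcome, as a careful person would: the job done as asked, in the order asked, and still so for the second after the job is handed in, with the robot touching nothing.
It also fails if it takes over 118 s, if anything falls off the work surface, if the arm or the gripper's body presses on something with over 40 N, if the wrist force passes 120 N, or if a joint passes its speed limit or range.

## Working session

There is one attempt and no reset: what is moved stays moved. The work goes in short steps, Python scripts to look and compute and a tool call to move; the robot and the scene stay as the last step left them, time stands still between calls to the robot, and variables do not carry over. Pictures are saved under pics/ and viewed, and the job is handed in when it is done.

Besides the shell and the picture viewer there is one more tool, called after "Request:" as a command line: name --argument value ..., lists and objects as JSON in quotes. drive_tool: Moves the arm, as the interface text tells. Its arguments: {"type":"object","properties":{"series":{"type":"array","items":{"type":"array","items":{"type":"array","items":{"type":"number"}}}},"claw":{"type":"number"}},"required":["series"]}

```bash
ls; mkdir -p pics; python3 - <<'E'
from cell import env
import cv2, numpy as np
print(env.state())
for n in ("scene","side","wrist"):
    f=env.grab_frame(n); cv2.imwrite(f"pics/{n}0.png",f["img"][:,:,::-1]); print(n,[f[k] for k in("fx","fy","cx","cy")],f["R"],f["t"])
E
```

```text
pics
{'time_s': 0.0, 'joints': array([-8.75395022e-01,  3.85564499e-01,  6.64161209e-03, -5.27143992e-04,
       -1.19400974e+00, -2.58612094e-01]), 'joint_velocities': array([-1.01267080e-05, -4.99672692e-04,  1.37643247e-03,  1.35283414e-04,
       -6.41735411e-04, -3.40332051e-04]), 'joint_efforts': array([ 1.65812544e-03, -3.92289805e+01,  1.88400328e+01,  4.18612942e+00,
       -4.58051931e-03,  3.17207327e-07]), 'tool_pos': array([ 0.2641736 , -0.56576594,  0.22401881]), 'eef_rot': array([-1.54141042, -0.34187566,  0.34273797]), 'contact_force': array([-0.08469768,  0.26864043, -0.83937473]), 'torque': array([-0.01024366, -0.00436442,  0.03370737]), 'width': 0.08510085782757681}
scene [385.85930311101606, 385.85930311101606, 278.13063871880894, 207.16802750300627] [[-0.07158955  0.9974275   0.0036507 ]
 [ 0.79460946  0.05924398 -0.60422344]
 [-0.60288535 -0.0403552  -0.79680657]] [-0.03451976 -0.37743105  1.2410742 ]
side [534.0854275626424, 534.0854275626424, 274.69808918521164, 217.60826416581656] [[-0.97678955 -0.21404553 -0.00816602]
 [-0.1115924   0.54104897 -0.83355452]
 [ 0.18283684 -0.81329608 -0.55237684]] [0.50140678 0.08059221 1.46619746]
wrist [325.19226210127806, 325.19226210127806, 278.5456723781004, 211.04260982099748] [[-0.42286544  0.90618703  0.00314509]
 [ 0.8656875   0.40293572  0.29703192]
 [ 0.2678992   0.1283272  -0.95486237]] [ 0.62292403 -0.03803274  0.38000386]
```

View pics/scene0.png

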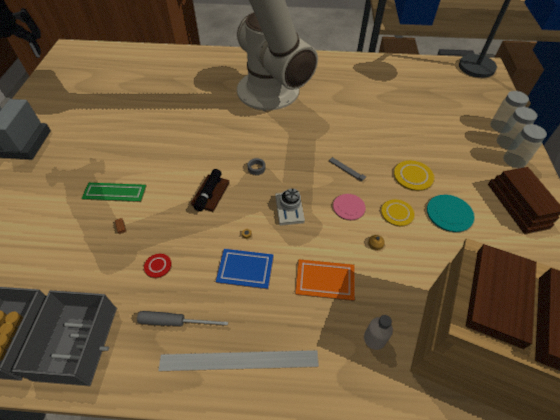

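View pics/side0.png

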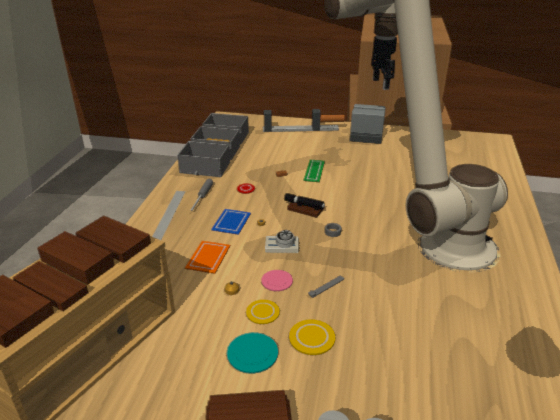

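View pics/wrist0.png

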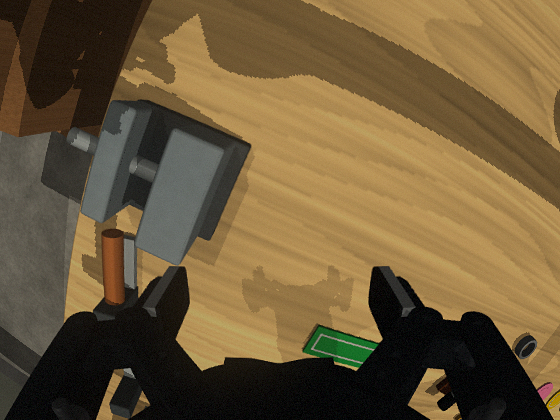

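```bash
cat > h.py <<'E'
import cv2, numpy as np
from cell import env
def snap(n,path,box=None,s=1):
    f=env.grab_frame(n)
    im=f["img"][:,:,::-1]
    np.save("pics/"+path+".npy",f["img"])
    if box: x0,y0,x1,y1=box; im=im[y0:y1,x0:x1]
    im=cv2.resize(np.ascontiguousarray(im),None,fx=s,fy=s,interpolation=cv2.INTER_CUBIC)
    cv2.imwrite("pics/"+path+".png",im); return f
def ray(f,u,v,fish=False):
    a=np.array([(u-f["cx"])/f["fx"],(v-f["cy"])/f["fy"]])
    if fish:
        r=np.hypot(*a); d=np.r_[a/r*np.sin(r),np.cos(r)] if r>1e-9 else np.array([0,0,1.])
    else: d=np.r_[a,1]
    R=np.array(f["R"]); return -R.T@np.array(f["t"]), R.T@d
def pt(f,u,v,z,fish=False):
    c,d=ray(f,u,v,fish); return c+d*(z-c[2])/d[2]
def proj(f,X,fish=False):
    X=np.atleast_2d(X); p=X@np.array(f["R"]).T+np.array(f["t"])
    if fish:
        rho=np.hypot(p[:,0],p[:,1]); th=np.arctan2(rho,p[:,2]); q=p[:,:2]/rho[:,None]*th[:,None]
    else: q=p[:,:2]/p[:,2:]
    return q*f["fx"]+[f["cx"],f["cy"]]
E
python3 - <<'E'
import cv2
a=cv2.imread("pics/scene0.png")
cv2.imwrite("pics/c1.png",cv2.resize(a[150:300,70:270],None,fx=4,fy=4,interpolation=cv2.INTER_CUBIC))
cv2.imwrite("pics/c2.png",cv2.resize(a[155:305,260:460],None,fx=4,fy=4,interpolation=cv2.INTER_CUBIC))
a=cv2.imread("pics/side0.png")
cv2.imwrite("pics/c3.png",cv2.resize(a[150:300,180:380],None,fx=4,fy=4,interpolation=cv2.INTER_CUBIC))
E
```

```text
(no output)
```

View pics/c1.png

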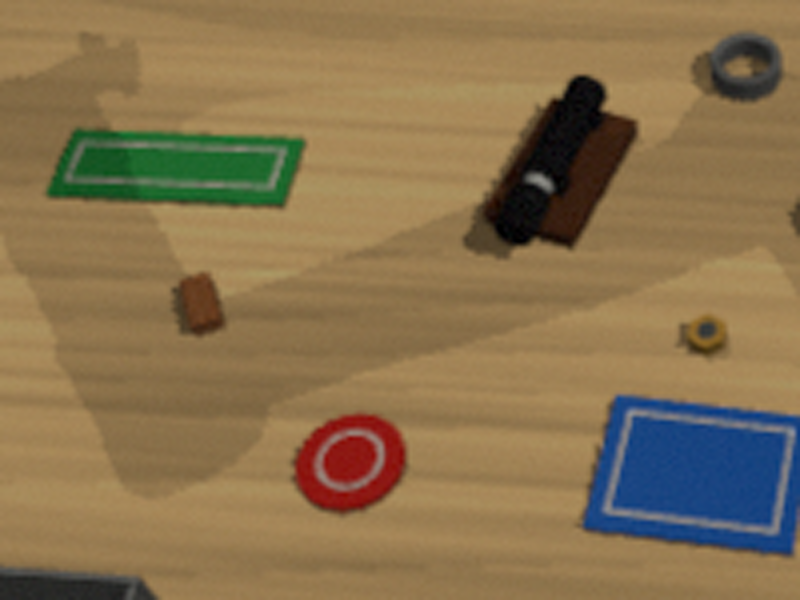

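View pics/c2.png

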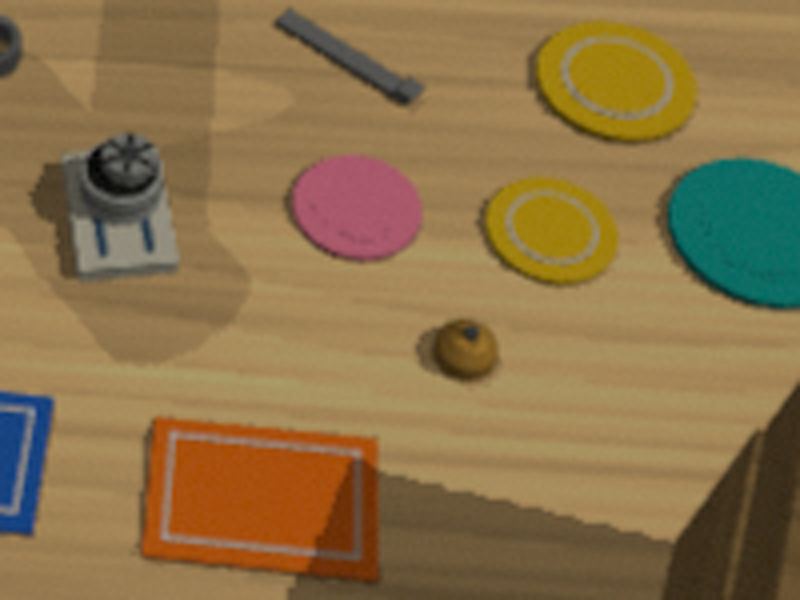

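View pics/c3.png

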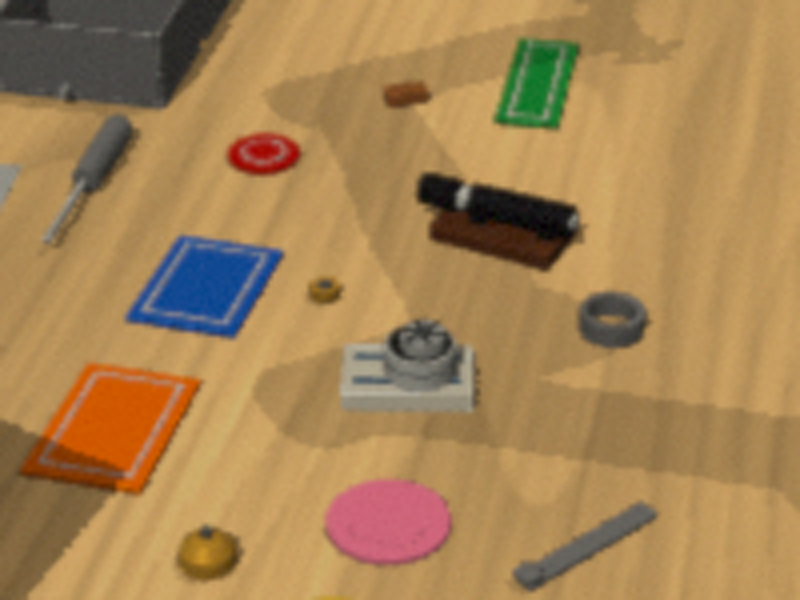

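```bash
cat > seg.py <<'E'
from h import *
def mats(n,f):
    im=f["img"]; hsv=cv2.cvtColor(im,cv2.COLOR_RGB2HSV)
    rng={"green":((50,120,50),(80,255,255)),"blue":((100,150,60),(125,255,255)),"orange":((6,215,90),(14,255,255)),"red":((172,180,80),(180,255,255)),"yellow":((20,215,90),(30,255,255))}
    for k,(lo,hi) in rng.items():
        m=cv2.inRange(hsv,np.array(lo),np.array(hi))
        if k=="red": m|=cv2.inRange(hsv,np.array((0,200,80)),np.array((4,255,255)))
        m=cv2.morphologyEx(m,cv2.MORPH_CLOSE,np.ones((5,5)))
        cs,_=cv2.findContours(m,cv2.RETR_EXTERNAL,cv2.CHAIN_APPROX_NONE)
        for c in cs:
            if cv2.contourArea(c)<150: continue
            P=np.array([pt(f,u,v,0.005)[:2] for u,v in c[:,0].astype(float)])*1000
            r=cv2.minAreaRect(P.astype(np.float32)); e=cv2.fitEllipse(P.astype(np.float32))
            M=cv2.moments(cv2.convexHull(P.astype(np.float32)))
            print(n,k,"rect",np.round(r[0],1),np.round(r[1],1),round(r[2],1),"cen",round(M['m10']/M['m00'],1),round(M['m01']/M['m00'],1),"ell",np.round(e[1],1))
if __name__=="__main__":
    for n in("scene","side"): mats(n,env.grab_frame(n))
E
python3 seg.py
```

```text
scene green rect [ 454.2 -350.6] [ 53.3 149.7] 1.4 cen 454.3 -350.2 ell [ 55.8 196.1]
scene blue rect [645.2   7.2] [111.5  82.6] 86.5 cen 645.2 7.2 ell [ 92.7 133.7]
scene orange rect [659.3 183. ] [121.   82.3] 87.7 cen 659.2 183.1 ell [ 92.  146.8]
scene red rect [ 653.2 -186. ] [57.9 55.6] 31.0 cen 653.2 -186.0 ell [55.5 56.9]
scene yellow rect [466.8 359.9] [74.6 77.1] 84.9 cen 466.6 359.5 ell [75.  75.6]
scene yellow rect [339.9 415.7] [ 98.7 101.2] 4.3 cen 339.5 415.8 ell [98.4 99.8]
side green rect [ 451.6 -347.4] [ 49.9 147.8] 1.4 cen 451.6 -347.6 ell [ 55.  170.3]
side blue rect [642.6   9.4] [109.8  80.2] 86.5 cen 642.5 9.5 ell [ 94.3 116.8]
side orange rect [656.8 184.5] [124.5  83.6] 87.7 cen 656.9 184.7 ell [ 95.1 141.8]
side yellow rect [338.  416.3] [100.8 102.3] 11.9 cen 338.1 415.7 ell [100.4 103.4]
side yellow rect [463.6 360.8] [77.6 77.3] 11.8 cen 464.0 360.6 ell [75.7 78.3]
```

```bash
python3 - <<'E'
from h import *
a=cv2.imread("pics/scene0.png")[180:230,265:315]
b=cv2.imread("pics/side0.png")[215:265,255:315]
c=cv2.imread("pics/scene0.png")[163:217,185:235]
d=cv2.imread("pics/side0.png")[185:225,275:335]
t=np.hstack([cv2.resize(a,(400,300)),cv2.resize(b,(400,300))])
t2=np.hstack([cv2.resize(c,(400,300)),cv2.resize(d,(400,300))])
cv2.imwrite("pics/z.png",np.vstack([t,t2]))
from scipy.spatial.transform import Rotation as Ro
s=env.state(); R=Ro.from_rotvec(s["eef_rot"]).as_matrix(); print(R)
f=env.grab_frame("wrist"); C=-f["R"].T@f["t"]; print("cam in tool",R.T@(C-s["tool_pos"])); print("camaxes in tool",(f["R"]@R).round(3))
E
```

```text
[[ 9.06148648e-01 -5.48416984e-04 -4.22959013e-01]
 [ 4.22959356e-01  9.36130851e-04  9.06148170e-01]
 [-1.01002066e-04 -9.99999411e-01  1.08023180e-03]]
cam in tool [-0.07670145 -0.14804634  0.00063859]
camaxes in tool [[ 0.    -0.001  1.   ]
 [ 0.955 -0.297 -0.   ]
 [ 0.297  0.955  0.001]]
```

View pics/z.png

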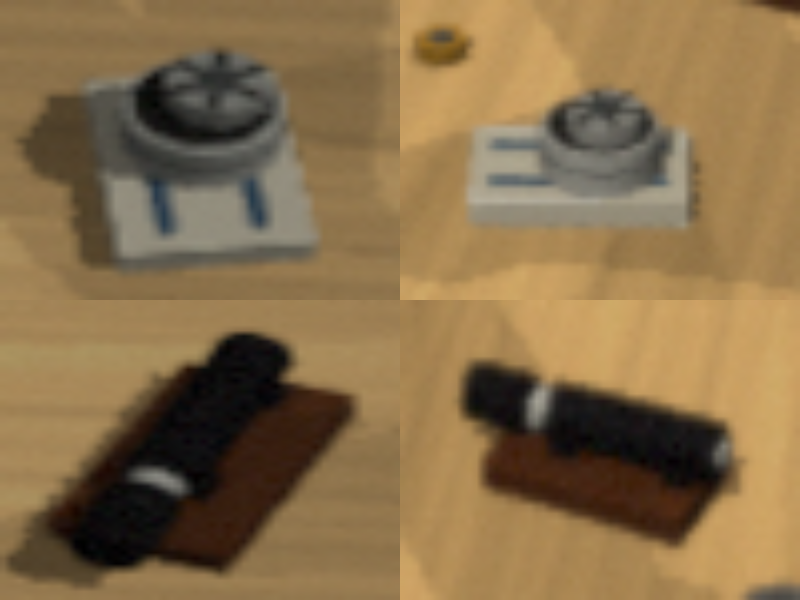

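```bash
cat >> h.py <<'E'
from scipy.spatial.transform import Rotation as Ro
def tomove(target,yaw_axis=None):
    """target xyz (m), optional desired world direction angle (rad) of jaw axis (tool z); prints turn about tool y needed and shift after the turn in tool mm; keeps tool vertical"""
    s=env.state(); R=Ro.from_rotvec(s["eef_rot"]).as_matrix()
    print("t",round(s["time_s"],2),"pos",s["tool_pos"].round(4),"jaw deg",round(np.degrees(np.arctan2(R[1,2],R[0,2])),2),"j6",s["joints"][5].round(2),"w",round(s["width"],4),"F",np.round(s["contact_force"],1))
    Rn=R
    if yaw_axis is not None:
        cur=np.arctan2(R[1,2],R[0,2]); d=(yaw_axis-cur+np.pi/2)%np.pi-np.pi/2
        # tool y is -world z : turn about tool y = -d
        tilt=R[:,1]; print("turn wy",round(-d,3),"(deg",round(np.degrees(-d),1),") tool y:",tilt.round(4))
        Rn=Ro.from_rotvec([0,0,d]).as_matrix()@R
    dv=Rn.T@(np.array(target)-s["tool_pos"])*1000
    print("shift mm",dv.round(1)); return dv
E
python3 - <<'E'
from h import *
S=env.grab_frame("scene");D=env.grab_frame("side")
print(pt(S,291.9,195.8,.05),pt(D,285.3,234.7,.05))
p=(pt(S,291.9,195.8,.05)+pt(D,285.3,234.7,.05))/2
print(tomove([p[0],p[1],.2]))
E
```

```text
[0.47163977 0.10093513 0.05      ] [0.46010751 0.10785042 0.05      ]
t 0.4 pos [ 0.2644 -0.5662  0.2249] jaw deg 115.03 j6 -0.26 w 0.0853 F [0.  0.4 0.2]
shift mm [466.3  25.1 522.4]
[466.25241894  25.11220482 522.41126881]
```

Request:
drive_tool --series '[[[22,0,26,0,0,0],[22,0,26,0,0,0],[22,0,26,0,0,0],[22,0,26,0,0,0],[22,0,26,0,0,0],[22,0,26,0,0,0],[22,0,26,0,0,0],[22,0,26,0,0,0],[22,0,26,0,0,0],[22,0,26,0,0,0],[22,0,26,0,0,0],[22,0,26,0,0,0],[22,0,26,0,0,0],[22,0,26,0,0,0],[22,0,26,0,0,0],[22,0,26,0,0,0],[22,0,26,0,0,0],[22,0,26,0,0,0],[22,0,26,0,0,0],[0,0,0,0,0,0]]]'

```text
time_s: 2.4
tool_pos: [0.4354, 0.061, 0.2253]
eef_rot: [-1.543, -0.347, 0.345]
contact_force: [0.2, 0.1, 0.2]
width: 0.0853
```

```bash
python3 - <<'E'
from h import *
print(env.state()["tool_pos"])
snap("wrist","w1",None,1.4)
E
```

```text
[0.43541764 0.06104196 0.22532033]
```

View pics/w1.png

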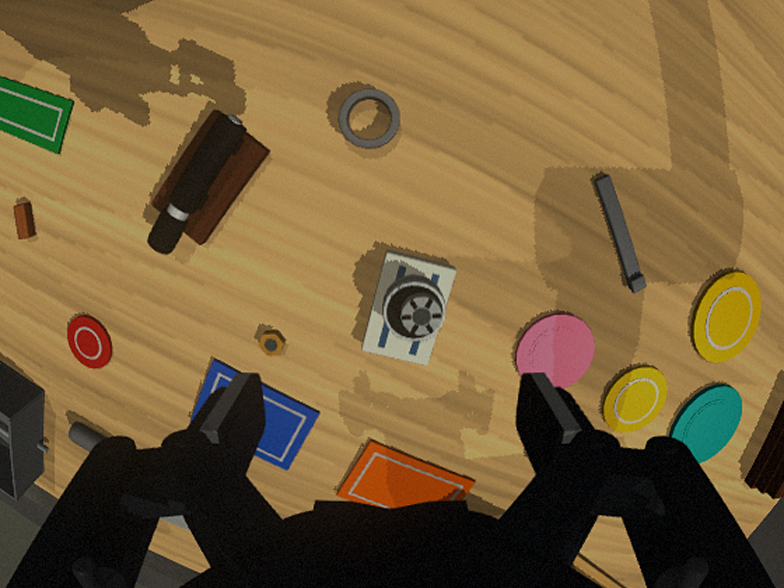

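```bash
python3 - <<'E'
from h import *
im=cv2.imread("pics/w1.png"); raw=np.load("pics/w1.npy")[:,:,::-1]
cv2.imwrite("pics/w1z.png",np.hstack([cv2.resize(raw[170:265,250:335],(400,447),interpolation=cv2.INTER_CUBIC),cv2.resize(raw[70:185,95:195],(389,447),interpolation=cv2.INTER_CUBIC)]))
E
```

```text
(no output)
```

View pics/w1z.png

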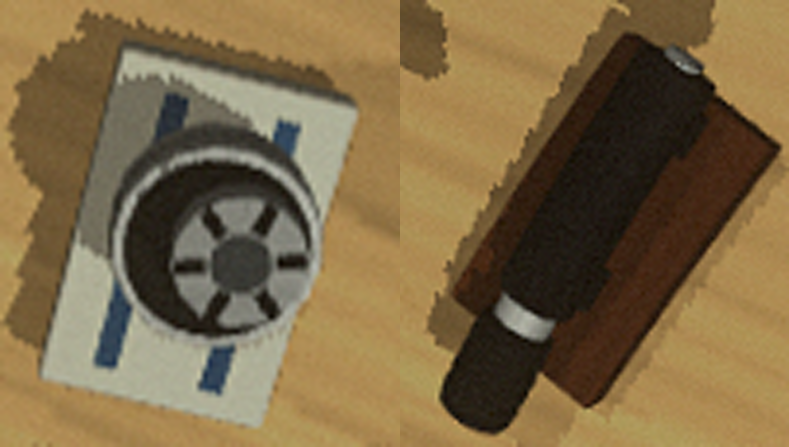

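```bash
python3 - <<'E'
from h import *
f=env.grab_frame("wrist")
g=lambda u,v,z:(pt(f,u,v,z,True)*1000).round(1)[:2]
k=g(301.2,225.7,.05);print("key",k,"tin",g(296.1,221.6,.038))
def rect(P,z):
    c=np.array([g(u,v,z) for u,v in P]); print(c.tolist(),"len",[round(float(np.linalg.norm(c[i]-c[i-1])),1) for i in range(4)],"cen",c.mean(0).round(1),"angs",[round(float(np.degrees(np.arctan2(*(c[i]-c[i-1])[::-1]))),1) for i in range(4)])
rect([(276.1,179.1),(325.9,192.3),(305.9,260.7),(258.9,250.3)],.014)
rect([(154.6,78.5),(192.7,108),(145.1,174.6),(108.6,146.3)],.014)
S=env.grab_frame("scene");D=env.grab_frame("side")
for X in [(k[0]/1e3,k[1]/1e3,.05)]: print(proj(S,X),proj(D,X))
# mats in wrist
im=f["img"];hsv=cv2.cvtColor(im,cv2.COLOR_RGB2HSV)
for n,(u,v) in {"tinmat":(635/1.4,399/1.4),"red":(89.5/1.4,342/1.4)}.items(): print(n,g(u,v,.005))
tomove([k[0]/1e3,k[1]/1e3,.0575])
E
```

```text
key [460.2  99.4] tin [461.8  94.8]
[[432.9, 57.0], [422.4, 115.1], [509.3, 133.1], [520.9, 75.2]] len [89.9, 59.0, 88.7, 59.1] cen [471.4  95.1] angs [-168.3, 100.2, 11.7, -78.7]
[[383.2, -118.4], [397.9, -61.7], [492.2, -87.1], [479.0, -145.4]] len [99.5, 58.6, 97.7, 59.8] cen [ 438.1 -103.2] angs [164.3, 75.5, -15.1, -102.8]
[[291.49704165 192.03440035]] [[285.88586335 232.92096399]]
tinmat [462.  356.2]
red [ 646.8 -184. ]
t 2.6 pos [0.4338 0.0576 0.2251] jaw deg 115.0 j6 -1.64 w 0.0853 F [ 0.1 -1.2  0.5]
shift mm [ 41.6 167.6  26.7]
```

```bash
cat >> h.py <<'E'
import pickle
def shot(n,name,boxes,w=400,hh=450):
    f=env.grab_frame(n); f["state"]=env.state(); pickle.dump(f,open("pics/"+name+".pkl","wb"))
    show(name,name,boxes,w,hh); return f
def show(name,out,boxes,w=400,hh=450):
    f=load(name); im=f["img"][:,:,::-1]; t=[]
    for (x0,y0,x1,y1) in boxes:
        s=min(w/(x1-x0),hh/(y1-y0)); c=cv2.resize(np.ascontiguousarray(im[y0:y1,x0:x1]),None,fx=s,fy=s,interpolation=cv2.INTER_CUBIC)
        p=np.zeros((hh,w,3),np.uint8); p[:c.shape[0],:c.shape[1]]=c; t.append(p); print("panel",len(t)-1,"scale",round(s,3))
    cv2.imwrite("pics/"+out+".png",np.hstack(t))
def load(name): return pickle.load(open("pics/"+name+".pkl","rb"))
E
python3 - <<'E'
from h import *
f=shot("wrist","w2",[(250,165,335,260),(90,65,190,180)]); print(f["state"]["tool_pos"], f["state"]["joint_velocities"].round(4))
E
```

```text
panel 0 scale 4.706
panel 1 scale 3.913
[0.43382066 0.05739463 0.22512187] [-0.0064 -0.002   0.0003 -0.0013  0.0012 -0.0011]
```

View pics/w2.png

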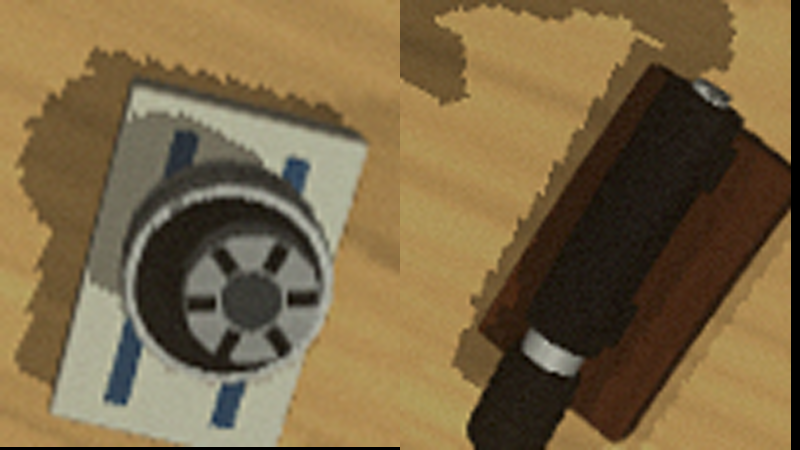

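```bash
python3 - <<'E'
from h import *
f=load("w2")
g=lambda u,v,z:(pt(f,u,v,z,True)*1000).round(1)[:2]
k=g(303.5,228.5,.05);print("key",k,"tin",g(298.2,224.7,.038))
a,b,c=g(278.3,182.4,.014),g(328,195.6,.014),g(261,252.5,.014)
print(a,b,c,"cen",(b+c)/2,"w",np.linalg.norm(a-b),"l",np.linalg.norm(a-c),"ang",np.degrees(np.arctan2(*(c-a)[::-1])))
S=env.grab_frame("scene");D=env.grab_frame("side")
X=(k[0]/1e3,k[1]/1e3,.05); print(proj(S,X),proj(D,X))
tomove([k[0]/1e3,k[1]/1e3,.0575])
E
```

```text
key [461.3 100.8] tin [463.4  96.4]
[434.5  58.8] [424.2 117.1] [521.7  76.4] cen [472.95  96.75] w 59.20287155197795 l 88.95841725210722 ang 11.410983126765391
[[292.06071509 192.42434515]] [[285.38381952 233.16618473]]
t 2.75 pos [0.4339 0.0573 0.2252] jaw deg 114.95 j6 -1.64 w 0.0852 F [ 0.7  0.1 -1.6]
shift mm [ 43.1 167.7  27.9]
```

```bash
python3 - <<'E'
from h import *
def ov(n,c,z,r,col,im,f):
    t=np.linspace(0,2*np.pi,60); P=np.c_[c[0]/1e3+r*np.cos(t),c[1]/1e3+r*np.sin(t),0*t+z]
    q=proj(f,P); return q
out=[]
for n,box in(("scene",(265,170,315,220)),("side",(260,210,310,260))):
    f=env.grab_frame(n); x0,y0,x1,y1=box
    im=cv2.resize(np.ascontiguousarray(f["img"][y0:y1,x0:x1,::-1]),(400,400),interpolation=cv2.INTER_CUBIC); 
    for c,z,r,col in(((461.3,100.8),.05,.016,(0,0,255)),((463.4,96.4),.038,.025,(0,255,0)),((463.4,96.4),.014,.025,(255,255,0))):
        q=((ov(n,c,z,r,col,im,f)-[x0,y0]+.5)*8).astype(np.int32); cv2.polylines(im,[q],True,col,1)
    out.append(im)
cv2.imwrite("pics/ov.png",np.hstack(out))
E
```

```text
(no output)
```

View pics/ov.png

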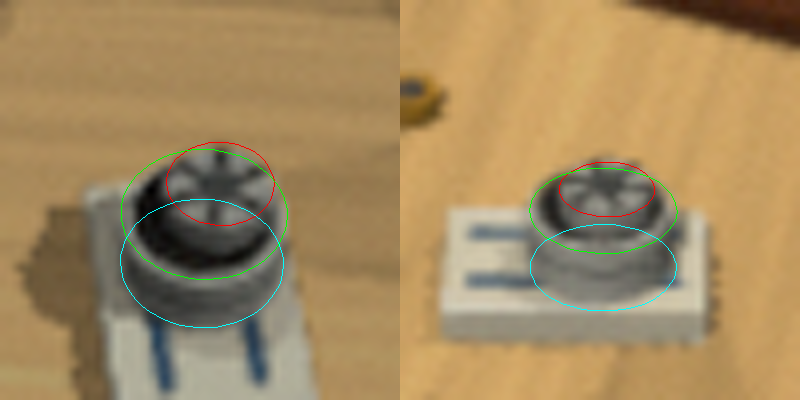

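Request:
drive_tool --series '[[[14,0,10,0,0,0],[14,10,9,0,0,0],[15,30,9,0,0,0],[0,40,0,0,0,0],[0,40,0,0,0,0],[0,30,0,0,0,0],[0,10,0,0,0,0],[0,0,0,0,0,0],[0,0,0,0,0,0]]]' --claw 0.35

```text
time_s: 3.75
tool_pos: [0.4625, 0.1026, 0.0659]
eef_rot: [-1.543, -0.345, 0.342]
contact_force: [0.7, 0.0, 0.2]
width: 0.0552
```

```bash
python3 - <<'E'
from h import *
tomove([.4617,.101,.0575])
f=shot("wrist","w3",[(0,0,560,420)],784,588)
E
```

```text
t 3.75 pos [0.4625 0.1026 0.0659] jaw deg 115.07 j6 -1.7 w 0.0552 F [0.7 0.  0.2]
shift mm [-1.4  8.4 -1.1]
panel 0 scale 1.4
```

View pics/w3.png

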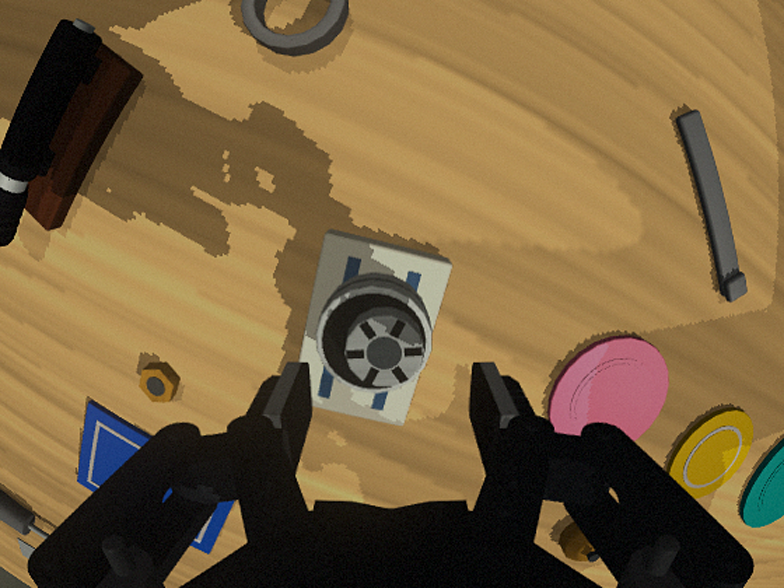

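Request:
drive_tool --series '[[[-1,5,-1,0,0,0],[0,3,0,0,0,0],[0,0,0,0,0,0],[0,0,0,0,0,0]]]'

```text
time_s: 4.2
tool_pos: [0.4609, 0.1004, 0.0574]
eef_rot: [-1.543, -0.343, 0.342]
contact_force: [0.5, -0.3, 0.3]
width: 0.056
```

Request:
drive_tool --series '[[[0,0,0,0,0,0],[0,0,0,0,0,0],[0,0,0,0,0,0],[0,0,0,0,0,0],[0,0,0,0,0,0]]]' --claw 1

```text
time_s: 4.7
tool_pos: [0.4608, 0.1004, 0.0571]
eef_rot: [-1.544, -0.343, 0.343]
contact_force: [0.4, -0.9, 0.6]
width: 0.0001
```

```bash
python3 - <<'E'
from h import *
tomove([.4617,.101,.0575])
f=shot("wrist","w4",[(180,200,380,330)],784,500)
tomove([.6525,-.185,.0])
E
```

```text
t 4.7 pos [0.4608 0.1004 0.0571] jaw deg 115.03 j6 -1.69 w 0.0001 F [ 0.4 -0.9  0.6]
shift mm [ 1.  -0.4  0.2]
panel 0 scale 3.846
t 4.75 pos [0.4608 0.1004 0.0571] jaw deg 115.03 j6 -1.69 w -0.0 F [-0.9 -0.7 -0.6]
shift mm [  52.9   57.1 -339.7]
```

View pics/w4.png

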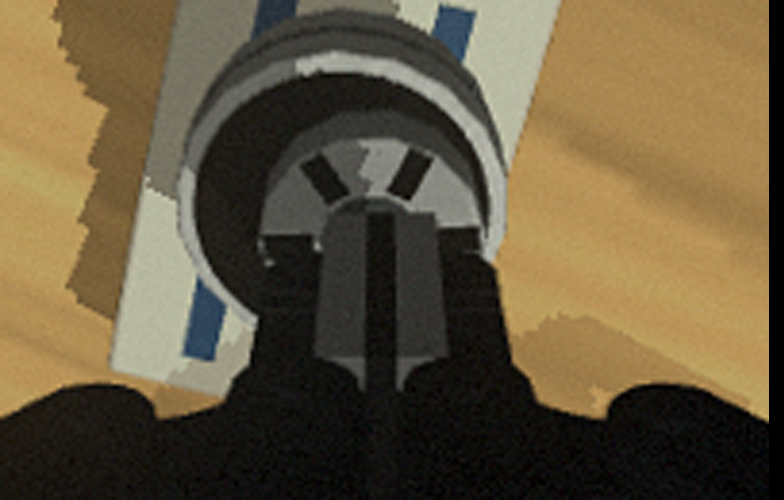

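```bash
python3 - <<'E'
from h import *
def tip(name,v,u=278.8):
    f=load(name); s=f["state"]; R=Ro.from_rotvec(s["eef_rot"]).as_matrix()
    c,d=ray(f,u,v,True); c=R.T@(c-s["tool_pos"])*1000; d=R.T@d
    k=-c[0]/d[0]; print(name,"at tool x=0:",c+k*d)
tip("w4",254.6); tip("w3",362/1.4,213); tip("w3",362/1.4,345)
f=load("w4");print(pt(f,180+372/3.846,200+215/3.846,.05,True), proj(f,[.4617,.101,.05],True), f["state"]["tool_pos"])
E
```

```text
w4 at tool x=0: [ 0.         16.73434542  0.98433325]
w3 at tool x=0: [  0.          11.70272165 -35.1118971 ]
w3 at tool x=0: [ 0.         11.63394351 37.39164254]
[0.45750047 0.09872309 0.05      ] [[277.28302368 263.9880885 ]] [0.46082247 0.1004133  0.05710544]
```

```bash
python3 - <<'E'
from h import *
f=shot("side","s4",[(240,190,330,260)],784,588); 
s=f["state"]["tool_pos"]
print(proj(f,[s+[0,0,-.017],s,[.4617,.101,.05],[.4617,.101,.038]]))
E
```

```text
panel 0 scale 8.4
[[285.57086935 236.0919423 ]
 [285.59032084 230.94698249]
 [285.22378727 233.19071616]
 [285.21174315 236.81009829]]
```

View pics/s4.png

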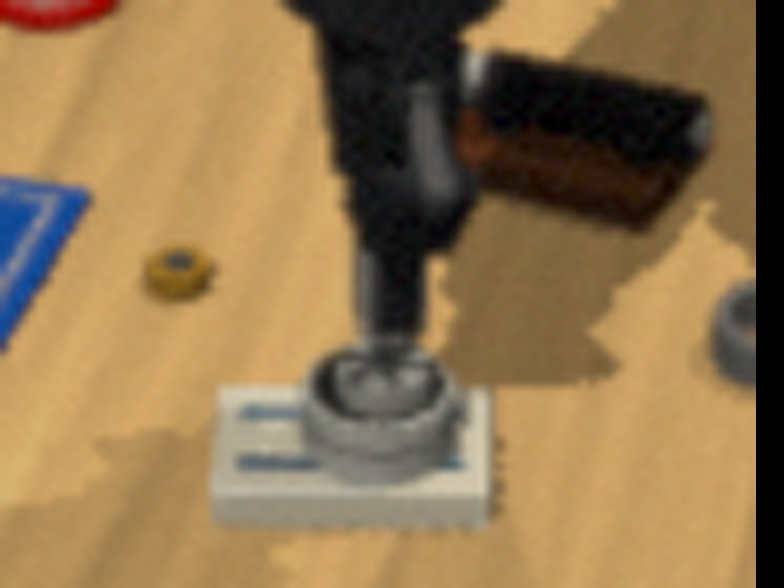

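Request:
drive_tool --series '[[[0,0,0,0,0,0],[0,0,0,0,0,0],[0,0,0,0,0,0]]]' --claw 0.48

```text
time_s: 5.1
tool_pos: [0.4608, 0.1004, 0.0571]
eef_rot: [-1.544, -0.343, 0.343]
contact_force: [-0.4, 0.3, 0.6]
width: 0.0432
```

```bash
python3 - <<'E'
from h import *
tomove([.4617,.101,.0575])
f=shot("side","s5",[(250,195,320,260)],400,450); 
f=shot("wrist","w5",[(180,180,380,320)],400,450)
a=cv2.imread("pics/s5.png");b=cv2.imread("pics/w5.png");cv2.imwrite("pics/m5.png",np.hstack([a,b]))
E
```

```text
t 5.1 pos [0.4608 0.1004 0.0571] jaw deg 115.03 j6 -1.69 w 0.0432 F [-0.4  0.3  0.6]
shift mm [ 1.1 -0.4  0.2]
panel 0 scale 5.714
panel 0 scale 2.0
```

View pics/m5.png

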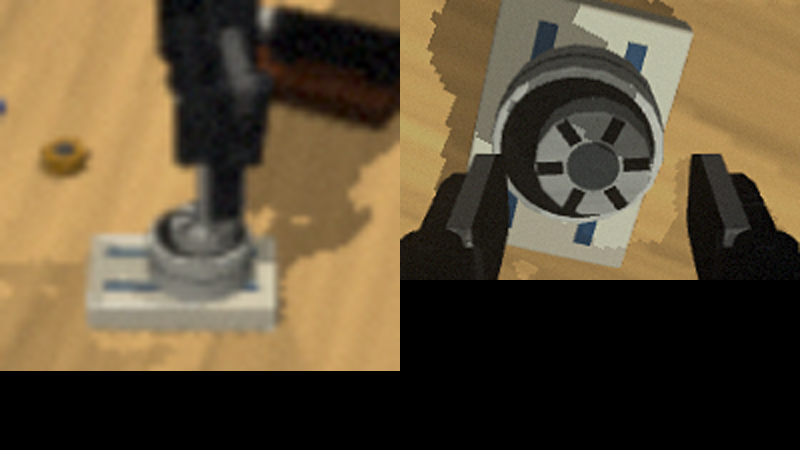

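Request:
drive_tool --series '[[[1,5,0,0,0,0],[0,5,0,0,0,0],[0,0,0,0,0,0]]]'

```text
time_s: 5.5
tool_pos: [0.4611, 0.1005, 0.0462]
eef_rot: [-1.544, -0.341, 0.344]
contact_force: [0.8, -0.3, -0.3]
width: 0.0442
```

```bash
cat > both.py <<'E'
from h import *
import sys
n=sys.argv[1]
tomove([.4617,.101,.0575])
f=shot("side",n+"s",[(250,195,320,260)],400,450); 
f=shot("wrist",n+"w",[(180,180,380,320)],400,450)
a=cv2.imread(f"pics/{n}s.png");b=cv2.imread(f"pics/{n}w.png");cv2.imwrite(f"pics/{n}.png",np.hstack([a,b])[:380])
E
python3 both.py m6
```

```text
t 5.5 pos [0.4611 0.1005 0.0462] jaw deg 115.01 j6 -1.69 w 0.0442 F [ 0.8 -0.3 -0.3]
shift mm [  0.7 -11.3   0.2]
panel 0 scale 5.714
panel 0 scale 2.0
```

View pics/m6.png

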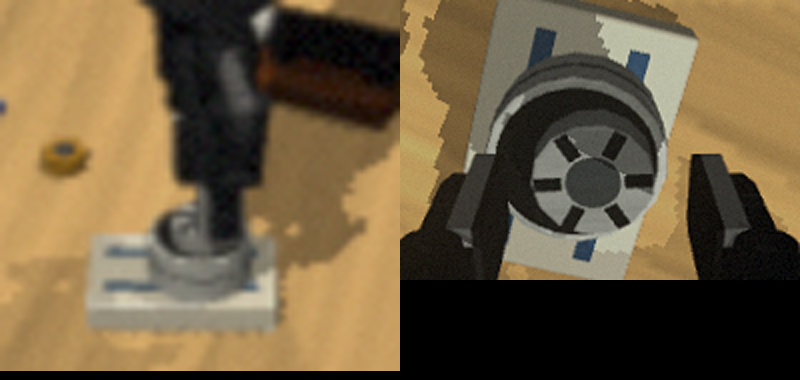

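Request:
drive_tool --series '[[[0,5,0,0,0,0],[0,4,0,0,0,0],[0,0,0,0,0,0]]]'

```text
time_s: 5.9
tool_pos: [0.4612, 0.1006, 0.0374]
eef_rot: [-1.544, -0.341, 0.344]
contact_force: [-0.3, 0.3, 0.1]
width: 0.0443
```

```bash
python3 both.py m7
```

```text
t 5.9 pos [0.4612 0.1006 0.0374] jaw deg 115.02 j6 -1.69 w 0.0443 F [-0.3  0.3  0.1]
shift mm [  0.6 -20.1   0.2]
panel 0 scale 5.714
panel 0 scale 2.0
```

View pics/m7.png

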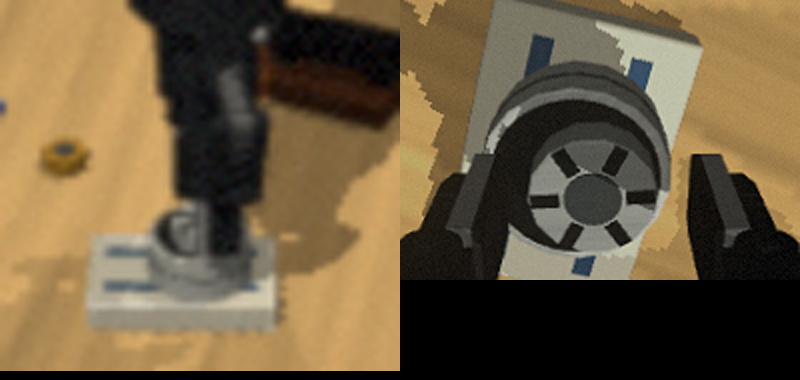

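```bash
python3 - <<'E'
from h import *
f=load("m7s")
for z in(.02,.03,.04,.05): 
    p=proj(f,[.4612-.42*.024,.1006+.906*.024,z])[0]; print(z,(p-[250,195])*5.714)
E
```

```text
0.02 [214.13775808 298.46627812]
0.03 [214.24532337 281.36245025]
0.04 [214.35372136 264.1262157 ]
0.05 [214.46296176 246.75603098]
```

Request:
drive_tool --series '[[[0.5,2,0,0,0,0],[0,0,0,0,0,0]]]'

```text
time_s: 6.2
tool_pos: [0.4622, 0.101, 0.036]
eef_rot: [-1.544, -0.342, 0.343]
contact_force: [0.7, -0.3, 0.3]
width: 0.0446
```

Request:
drive_tool --series '[[[0,0,0,0,0,0],[0,0,0,0,0,0],[0,0,0,0,0,0]]]' --claw 1

```text
time_s: 6.5
tool_pos: [0.4623, 0.101, 0.0366]
eef_rot: [-1.544, -0.343, 0.343]
contact_force: [-1.9, -0.3, 4.6]
width: 0.0283
```

```bash
python3 both.py m8
```

```text
t 6.5 pos [0.4623 0.101  0.0366] jaw deg 115.04 j6 -1.69 w 0.0283 F [-1.9 -0.3  4.6]
shift mm [ -0.5 -20.9   0.2]
panel 0 scale 5.714
panel 0 scale 2.0
```

View pics/m8.png

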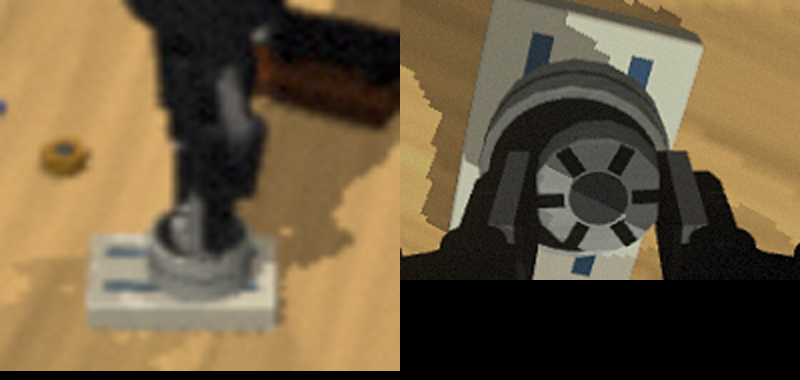

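Request:
drive_tool --series '[[[0,0,0,0,0,0],[0,0,0,0,0,0]]]'

```text
time_s: 6.8
tool_pos: [0.4623, 0.101, 0.0366]
eef_rot: [-1.544, -0.343, 0.342]
contact_force: [-1.8, -0.1, 6.3]
width: 0.0287
```

```bash
python3 both.py m9
```

```text
t 6.8 pos [0.4623 0.101  0.0366] jaw deg 115.04 j6 -1.69 w 0.0287 F [-1.8 -0.1  6.3]
shift mm [ -0.5 -20.9   0.2]
panel 0 scale 5.714
panel 0 scale 2.0
```

View pics/m9.png

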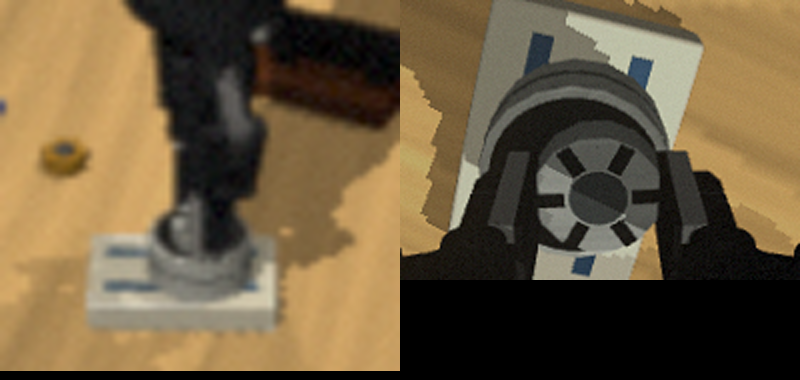

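Request:
drive_tool --series '[[[0,-5,0,0,0,0],[0,-15,0,0,0,0],[0,-15,0,0,0,0],[0,0,0,0,0,0]]]'

```text
time_s: 7.3
tool_pos: [0.4635, 0.1018, 0.0727]
eef_rot: [-1.542, -0.346, 0.339]
contact_force: [0.2, -0.2, -0.5]
width: 0.0287
```

```bash
python3 both.py m10
```

```text
t 7.3 pos [0.4635 0.1018 0.0727] jaw deg 115.05 j6 -1.69 w 0.0287 F [ 0.2 -0.2 -0.5]
shift mm [-2.1 15.2  0.1]
panel 0 scale 5.714
panel 0 scale 2.0
```

View pics/m10.png

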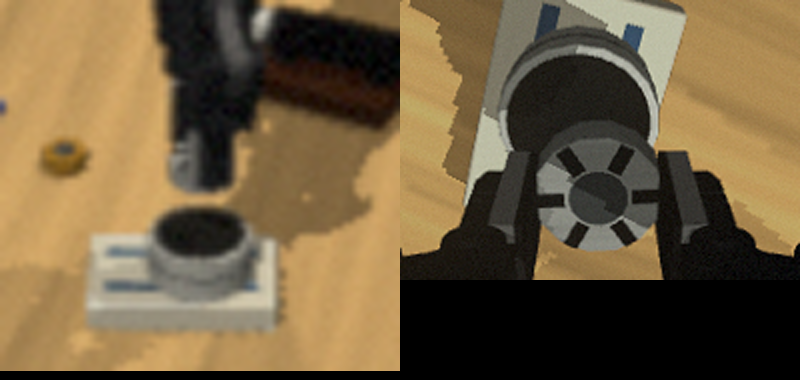

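```bash
python3 - <<'E'
from h import *
f=load("m10w"); s=f["state"]; R=Ro.from_rotvec(s["eef_rot"]).as_matrix()
p=pt(f,279,279,s["tool_pos"][2]+.0134,True); print(R.T@(p-s["tool_pos"])*1000)
tomove([.6525,-.185,.07])
E
```

```text
[ -0.148043   -13.39966876   1.09739157]
t 7.4 pos [0.462 0.101 0.071] jaw deg 115.0 j6 -1.69 w 0.0282 F [-0.1 -0.4 -0.2]
shift mm [  51.7    0.9 -339.7]
```

Request:
drive_tool --series '[[[3,0,-16,0,0,0],[5,0,-32,0,0,0],[5,0,-32,0,0,0],[5,0,-32,0,0,0],[5,0,-32,0,0,0],[5,0,-32,0,0,0],[5,0,-32,0,0,0],[5,0,-32,0,0,0],[5,0,-32,0,0,0],[5,0,-32,0,0,0],[4,0,-32,0,0,0],[0,0,-4,0,0,0],[0,0,0,0,0,0],[0,0,0,0,0,0],[0,0,0,0,0,0]]]'

```text
time_s: 8.9
tool_pos: [0.6525, -0.184, 0.0708]
eef_rot: [-1.543, -0.343, 0.344]
contact_force: [0.2, 0.4, -0.9]
width: 0.0288
```

```bash
python3 - <<'E'
from h import *
tomove([.6525,-.185,.07])
f=shot("wrist","r1",[(0,0,560,420)],784,588)
E
```

```text
t 8.9 pos [ 0.6525 -0.184   0.0708] jaw deg 115.09 j6 -1.1 w 0.0288 F [ 0.2  0.4 -0.9]
shift mm [-0.4  0.8 -0.9]
panel 0 scale 1.4
```

View pics/r1.png

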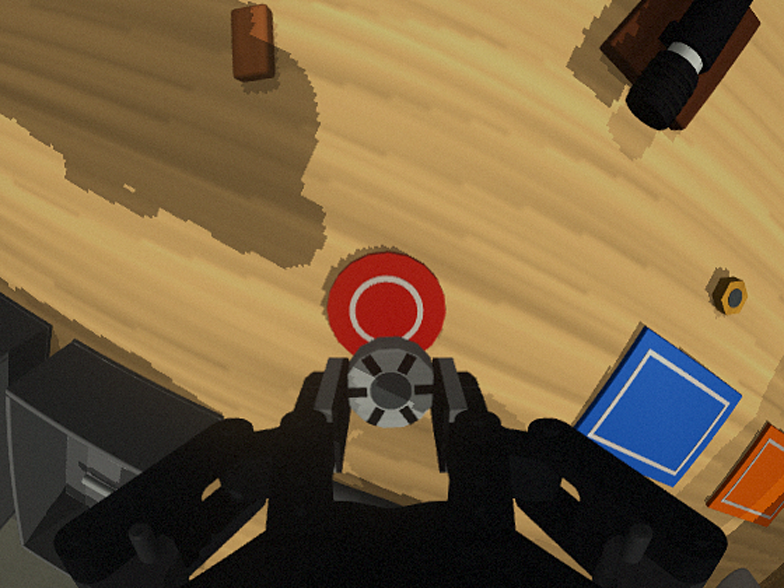

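```bash
python3 - <<'E'
from h import *
f=load("r1"); g=lambda u,v:pt(f,u/1.4,v/1.4,.005,True)[:2]*1000
L,Rr,T=g(349,310),g(423,310),g(386,275); print(L,Rr,T,(L+Rr)/2,np.linalg.norm(L-Rr))
A=[g(*p) for p in((327,310),(445,308),(386,252))]
P=np.array(A); # circle thru 3
Mx=np.c_[2*P,np.ones(3)]; s=np.linalg.solve(Mx,(P**2).sum(1)); print("mat circ",s[:2],np.sqrt(s[2]+s[0]**2+s[1]**2))
P=np.array([L,Rr,T]);Mx=np.c_[2*P,np.ones(3)]; s=np.linalg.solve(Mx,(P**2).sum(1)); print("print circ",s[:2],np.sqrt(s[2]+s[0]**2+s[1]**2))
E
```

```text
[ 658.36701469 -202.7376007 ] [ 642.75026472 -169.34177092] [ 634.24605024 -193.61484523] [ 650.5586397  -186.03968581] 36.866845892548575
mat circ [ 650.65464163 -186.02327321] 29.485759231335905
print circ [ 650.96930514 -185.84764808] 18.438996884436076
```

```bash
python3 - <<'E'
from h import *
tomove([.6517,-.1866,.0045])
E
```

```text
t 8.95 pos [ 0.6527 -0.184   0.0711] jaw deg 115.1 j6 -1.1 w 0.0285 F [-1.  -0.5 -0.7]
shift mm [-2.  66.6 -2. ]
```

Request:
drive_tool --series '[[[-1,20,-1,0,0,0],[-1,25,-1,0,0,0],[0,11,0,0,0,0],[0,4,0,0,0,0],[0,2,0,0,0,0],[0,2,0,0,0,0],[0,0,0,0,0,0],[0,0,0,0,0,0]]]'

```text
time_s: 9.75
tool_pos: [0.6526, -0.1877, 0.0079]
eef_rot: [-1.544, -0.344, 0.342]
contact_force: [-0.1, 0.8, -0.2]
width: 0.0286
```

```bash
python3 - <<'E'
from h import *
tomove([.6517,-.1866,.0045])
f=shot("wrist","r2",[(200,180,360,320)],400,450)
f=shot("side","r2s",[(220,160,270,200)],400,450)
a=cv2.imread(f"pics/r2.png");b=cv2.imread(f"pics/r2s.png");cv2.imwrite(f"pics/r2m.png",np.hstack([a,b])[:380])
E
```

```text
t 9.75 pos [ 0.6526 -0.1877  0.0079] jaw deg 115.03 j6 -1.09 w 0.0286 F [-0.1  0.8 -0.2]
shift mm [-0.4  3.4  1.4]
panel 0 scale 2.5
panel 0 scale 8.0
```

View pics/r2m.png

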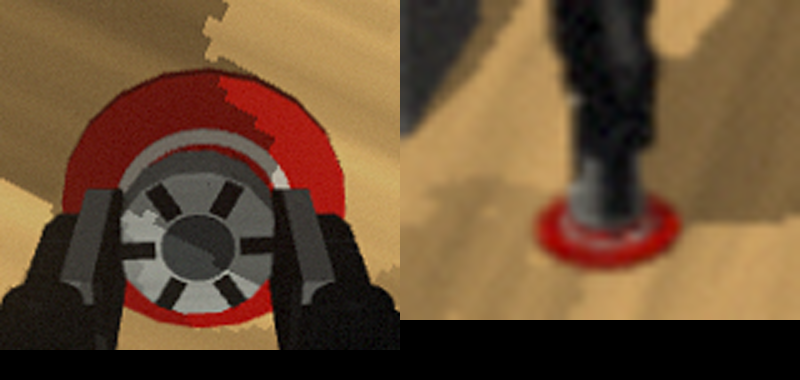

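Request:
drive_tool --series '[[[-0.4,2,1.2,0,0,0],[0,1,0,0,0,0],[0,0,0,0,0,0],[0,0,0,0,0,0]]]'

```text
time_s: 10.25
tool_pos: [0.6513, -0.1868, 0.004]
eef_rot: [-1.543, -0.342, 0.343]
contact_force: [-0.8, 0.1, 0.5]
width: 0.028
```

```bash
python3 - <<'E'
from h import *
tomove([.6517,-.1866,.0045])
E
```

```text
t 10.25 pos [ 0.6513 -0.1868  0.004 ] jaw deg 115.03 j6 -1.09 w 0.028 F [-0.8  0.1  0.5]
shift mm [ 0.5 -0.5 -0. ]
```

Request:
drive_tool --series '[[[0.4,0.5,0,0,0,0],[0,0,0,0,0,0]]]'

```text
time_s: 10.45
tool_pos: [0.6517, -0.1867, 0.0037]
eef_rot: [-1.544, -0.343, 0.343]
contact_force: [-1.0, 0.4, 0.8]
width: 0.0285
```

Request:
drive_tool --series '[[[0,0,0,0,0,0],[0,0,0,0,0,0],[0,-10,0,0,0,0],[0,-30,0,0,0,0],[0,-30,0,0,0,0],[0,-30,0,0,0,0],[-15,-10,0,0,0,0],[-15,0,0,0,0,0],[0,0,0,0,0,0],[0,0,0,0,0,0]]]' --claw 0.4

```text
time_s: 11.45
tool_pos: [0.6238, -0.1995, 0.1135]
eef_rot: [-1.543, -0.342, 0.342]
contact_force: [0.1, -0.7, 0.5]
width: 0.0512
```

```bash
python3 - <<'E'
from h import *
tomove([.4634,.0964,.12])
f=shot("wrist","r3",[(220,180,340,300),(0,0,560,420)],400,450)
E
```

```text
t 11.45 pos [ 0.6238 -0.1995  0.1135] jaw deg 114.99 j6 -1.07 w 0.0512 F [ 0.1 -0.7  0.5]
shift mm [-20.4  -6.4 336. ]
panel 0 scale 3.333
panel 1 scale 0.714
```

View pics/r3.png

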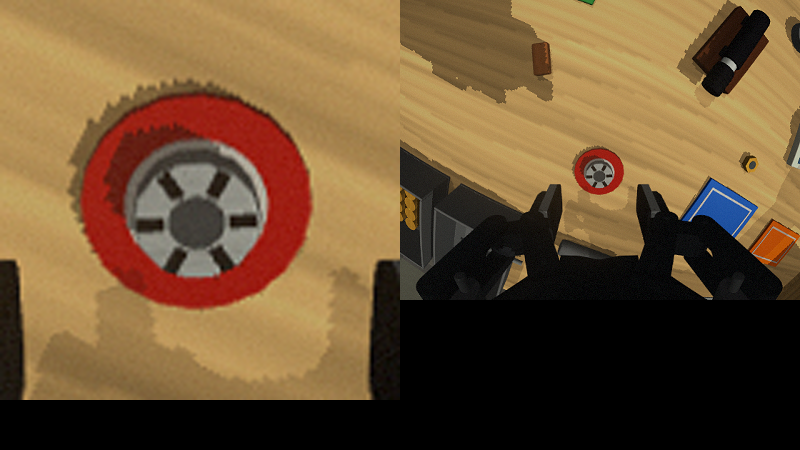

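```bash
python3 - <<'E'
from h import *
f=load("r3"); g=lambda u,v,z:pt(f,220+u/3.333,180+v/3.333,z,True)[:2]*1000
def circ(P): P=np.array(P);Mx=np.c_[2*P,np.ones(len(P))]; s=np.linalg.lstsq(Mx,(P**2).sum(1),rcond=None)[0]; return s[:2].round(1),np.sqrt(s[2]+s[0]**2+s[1]**2).round(1)
print("mat",circ([g(*p,.005) for p in((81,198),(312,198),(196,93),(200,308))]))
print("key top",circ([g(*p,.017) for p in((132,222),(262,222),(197,163),(197,280))]), g(197,221,.017))
E
```

```text
mat (array([ 650.7, -185.5]), np.float64(29.8))
key top (array([ 650.5, -185.5]), np.float64(15.9)) [ 650.02409706 -185.74704033]
```

Request:
drive_tool --series '[[[-2,0,16,0,0,0],[-2,0,32,0,0,0],[-2,0,32,0,0,0],[-2,0,32,0,0,0],[-2,0,32,0,0,0],[-2,0,32,0,0,0],[-2,0,32,0,0,0],[-2,0,32,0,0,0],[-2,0,32,0,0,0],[-2,0,32,0,0,0],[0,0,32,0,0,0],[0,0,0,0,0,0],[0,0,0,0,0,0],[0,0,0,0,0,0]]]' --claw 0.15

```text
time_s: 12.9
tool_pos: [0.4645, 0.0965, 0.1134]
eef_rot: [-1.544, -0.342, 0.343]
contact_force: [0.3, -0.4, 0.3]
width: 0.0726
```

```bash
python3 - <<'E'
from h import *
tomove([.4634,.0964,.015])
f=shot("wrist","t1",[(220,170,340,300),(0,0,560,420)],400,450)
print(f["state"]["tool_pos"])
E
```

```text
t 12.9 pos [0.4645 0.0965 0.1134] jaw deg 115.01 j6 -1.68 w 0.0726 F [ 0.3 -0.4  0.3]
shift mm [-1.  98.4  0.4]
panel 0 scale 3.333
panel 1 scale 0.714
[0.4645638  0.0961741  0.11337859]
```

View pics/t1.png

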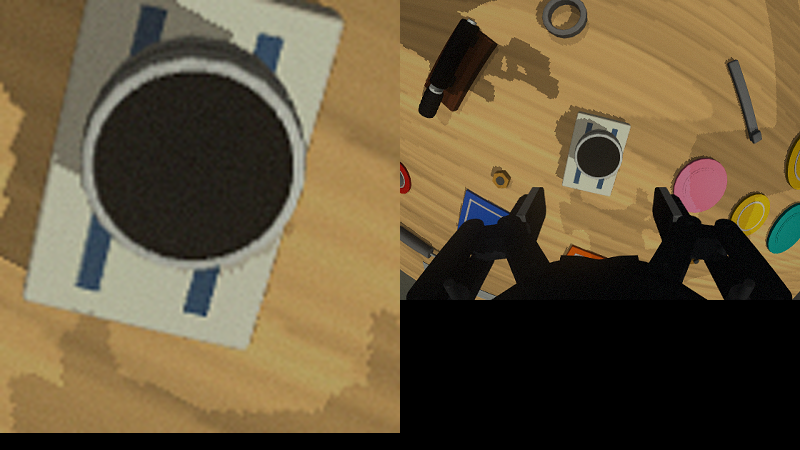

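```bash
python3 - <<'E'
from h import *
f=load("t1"); g=lambda u,v,z:pt(f,220+u/3.333,170+v/3.333,z,True)[:2]*1000
def circ(P): P=np.array(P);Mx=np.c_[2*P,np.ones(len(P))]; s=np.linalg.lstsq(Mx,(P**2).sum(1),rcond=None)[0]; return s[:2].round(1),np.sqrt(s[2]+s[0]**2+s[1]**2).round(1)
print(circ([g(*p,.038) for p in((91,165),(296,168),(190,72),(195,262))]),circ([g(*p,.038) for p in((82,165),(304,168),(192,56),(195,268))]))
tomove([.464,.0963,.015])
E
```

```text
(array([464.6,  97.1]), np.float64(22.2)) (array([463.8,  96.6]), np.float64(24.4))
t 12.95 pos [0.4646 0.0962 0.1134] jaw deg 114.97 j6 -1.68 w 0.0723 F [0.3 0.5 0.2]
shift mm [-0.4 98.4  0.4]
```

Request:
drive_tool --series '[[[0,20,0.5,0,0,0],[0,35,0,0,0,0],[0,25,0,0,0,0],[0,12,0,0,0,0],[0,5,0,0,0,0],[0,0,0,0,0,0],[0,0,0,0,0,0]]]'

```text
time_s: 13.65
tool_pos: [0.4647, 0.0971, 0.0172]
eef_rot: [-1.543, -0.343, 0.341]
contact_force: [0.9, -0.4, -0.2]
width: 0.0727
```

Request:
drive_tool --series '[[[0,0,0,0,0,0],[0,0,0,0,0,0],[0,0,0,0,0,0],[0,0,0,0,0,0]]]' --claw 1

```text
time_s: 14.05
tool_pos: [0.4646, 0.0973, 0.0181]
eef_rot: [-1.543, -0.345, 0.341]
contact_force: [-1.4, -1.1, 6.4]
width: 0.0473
```

```bash
python3 both.py t2
```

```text
t 14.05 pos [0.4646 0.0973 0.0181] jaw deg 115.06 j6 -1.68 w 0.0473 F [-1.4 -1.1  6.4]
shift mm [ -1.  -39.4   4.6]
panel 0 scale 5.714
panel 0 scale 2.0
```

View pics/t2.png

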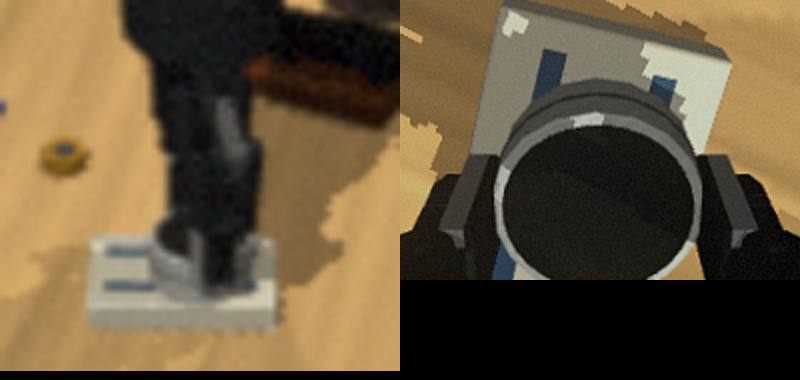

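```bash
python3 - <<'E'
from h import *
tomove([.4650,.3595,.08])
E
```

```text
t 14.15 pos [0.4647 0.0973 0.0181] jaw deg 115.06 j6 -1.68 w 0.047 F [-0.4 -0.7  6.4]
shift mm [111.5 -61.7 237.3]
```

Request:
drive_tool --series '[[[0,-5,0,0,0,0],[0,-20,0,0,0,0],[0,-35,0,0,0,0],[0,0,0,0,0,0]]]'

```text
time_s: 14.55
tool_pos: [0.467, 0.0987, 0.0809]
eef_rot: [-1.541, -0.351, 0.336]
contact_force: [0.7, 0.1, -0.3]
width: 0.0473
```

```bash
python3 - <<'E'
from h import *
tomove([.4650,.3595,.08])
E
```

```text
t 14.55 pos [0.467  0.0987 0.0809] jaw deg 115.1 j6 -1.68 w 0.0473 F [ 0.7  0.1 -0.3]
shift mm [108.8   2.  237. ]
```

Request:
drive_tool --series '[[[6,0,13,0,0,0],[12,0,26,0,0,0],[12,0,26,0,0,0],[12,0,26,0,0,0],[12,0,26,0,0,0],[12,0,26,0,0,0],[12,0,26,0,0,0],[12,0,26,0,0,0],[12,0,26,0,0,0],[7,0,16,0,0,0],[0,0,0,0,0,0],[0,0,0,0,0,0],[0,0,0,0,0,0]]]'

```text
time_s: 15.85
tool_pos: [0.462, 0.3569, 0.0762]
eef_rot: [-1.545, -0.341, 0.343]
contact_force: [-0.3, -0.1, -0.9]
width: 0.047
```

```bash
python3 - <<'E'
from h import *
tomove([.4650,.3595,.08])
f=shot("wrist","t3",[(0,0,560,420)],784,588)
E
```

```text
t 15.85 pos [0.462  0.3569 0.0762] jaw deg 114.98 j6 -2.07 w 0.047 F [-0.3 -0.1 -0.9]
shift mm [ 3.8 -3.8  1.2]
panel 0 scale 1.4
```

View pics/t3.png

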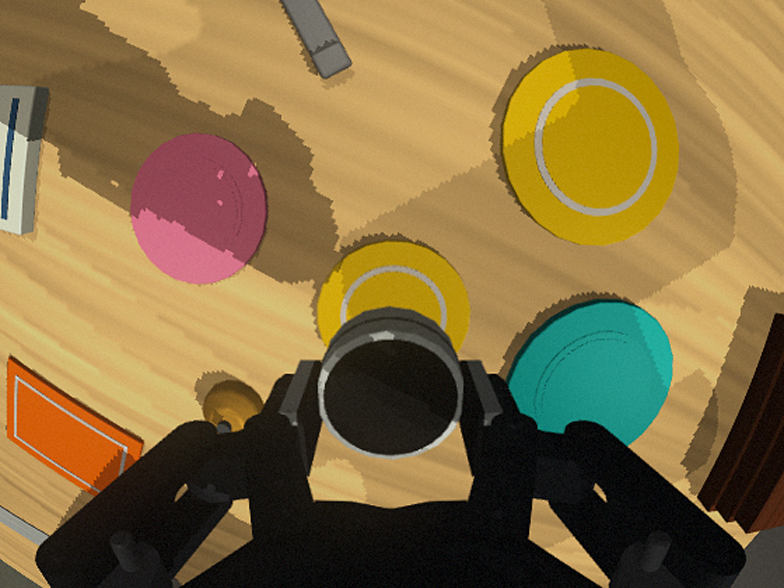

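```bash
cat >> h.py <<'E'
def circ(P): P=np.array(P);Mx=np.c_[2*P,np.ones(len(P))]; s=np.linalg.lstsq(Mx,(P**2).sum(1),rcond=None)[0]; return s[:2].round(1),np.sqrt(s[2]+s[0]**2+s[1]**2).round(1)
E
python3 - <<'E'
from h import *
f=load("t3"); g=lambda u,v,z:pt(f,u/1.4,v/1.4,z,True)[:2]*1000
im=f["img"];hsv=cv2.cvtColor(im,cv2.COLOR_RGB2HSV)
m=cv2.inRange(hsv,np.array((20,215,70)),np.array((30,255,255)))[160:320,215:345]
cv2.imwrite("pics/m.png",m)
print("mat",circ([g(*p,.005) for p in((318,318),(470,310),(394,241),(341,265),(444,263))]))
print("outline",circ([g(*p,.005) for p in((343,310),(445,308),(394,268),(362,281),(425,280))]))
R=Ro.from_rotvec(f["state"]["eef_rot"]).as_matrix();tp=f["state"]["tool_pos"]
zt=tp[2]-.0041+.024
c,r=circ([g(*p,zt) for p in((319,391),(463,390),(390,455),(340,435),(440,435))]);print("tin",c,r)
print(R.T@(np.r_[c/1e3,tp[2]]-tp)*1000)
E
```

```text
mat (array([464.1, 361.1]), np.float64(39.1))
outline (array([464.7, 361.5]), np.float64(26.6))
tin [459.2 356.7] 23.2
[-2.82718035e+00  2.55460705e-03  1.16049766e+00]
```

```bash
python3 - <<'E'
from h import *
show("t3","t3z",[(215,210,345,335)],600,580)
E
```

```text
panel 0 scale 4.615
```

View pics/t3z.png

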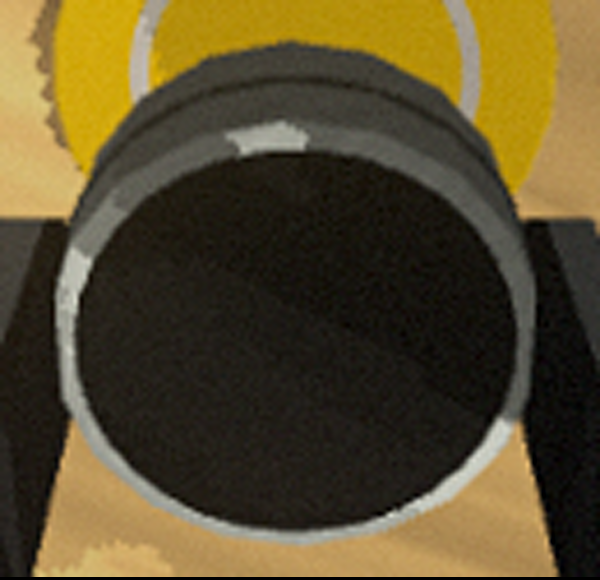

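```bash
python3 - <<'E'
from h import *
f=load("t3"); g=lambda u,v,z:pt(f,215+u/4.615,210+v/4.615,z,True)[:2]*1000
R=Ro.from_rotvec(f["state"]["eef_rot"]).as_matrix();tp=f["state"]["tool_pos"]
zt=tp[2]-.0041+.024
for P in (((78,335),(517,335),(297,152),(297,530)),((58,330),(534,325),(297,122),(297,543))):
    c,r=circ([g(*p,zt) for p in P]);print(c,r,R.T@(np.r_[c/1e3,tp[2]]-tp)*1000)
E
```

```text
[460.8 357.6] 21.7 [-9.96814887e-01  5.38936002e-04  1.30106158e+00]
[460.3 357.2] 23.8 [-1.61892665e+00  1.26613594e-03  1.14948183e+00]
```

```bash
python3 - <<'E'
from h import *
tomove([.4656,.3599,.0095])
E
```

```text
t 15.9 pos [0.4623 0.3568 0.0764] jaw deg 114.97 j6 -2.07 w 0.047 F [ 0.2 -0.2 -0.4]
shift mm [ 4.4 66.9  1.4]
```

Request:
drive_tool --series '[[[2,15,1,0,0,0],[2,25,0.4,0,0,0],[0,15,0,0,0,0],[0,5,0,0,0,0],[0,2,0,0,0,0],[0,0,0,0,0,0],[0,0,0,0,0,0],[0,0,0,0,0,0]]]'

```text
time_s: 16.7
tool_pos: [0.4659, 0.3614, 0.0155]
eef_rot: [-1.542, -0.344, 0.341]
contact_force: [0.4, -0.2, -1.2]
width: 0.0468
```

```bash
python3 - <<'E'
from h import *
tomove([.4656,.3599,.0092])
f=shot("wrist","t4",[(190,190,370,330)],600,466)
E
```

```text
t 16.7 pos [0.4659 0.3614 0.0155] jaw deg 115.03 j6 -2.07 w 0.0468 F [ 0.4 -0.2 -1.2]
shift mm [-0.9  6.3 -1.2]
panel 0 scale 3.329
```

View pics/t4.png

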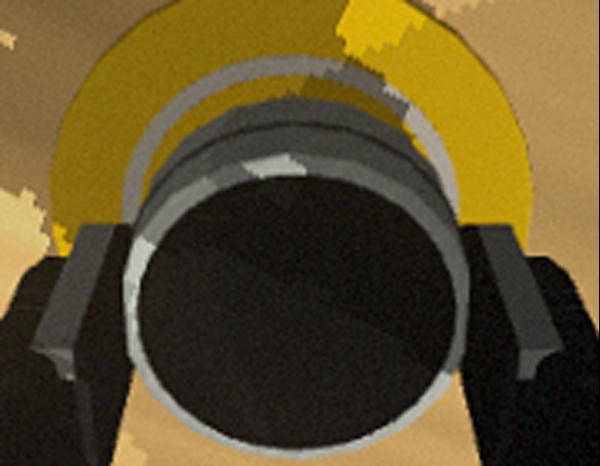

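Request:
drive_tool --series '[[[-0.8,3,-1,0,0,0],[0,2,0,0,0,0],[0,1,0,0,0,0],[0,0,0,0,0,0],[0,0,0,0,0,0]]]'

```text
time_s: 17.25
tool_pos: [0.465, 0.3595, 0.0092]
eef_rot: [-1.544, -0.342, 0.343]
contact_force: [-2.7, -1.4, 4.9]
width: 0.0473
```

```bash
python3 - <<'E'
from h import *
tomove([.4656,.3599,.0092])
f=shot("wrist","t5",[(190,190,370,330)],600,466)
E
```

```text
t 17.25 pos [0.465  0.3595 0.0092] jaw deg 115.04 j6 -2.07 w 0.0473 F [-2.7 -1.4  4.9]
shift mm [ 0.7 -0.   0.1]
panel 0 scale 3.329
```

View pics/t5.png

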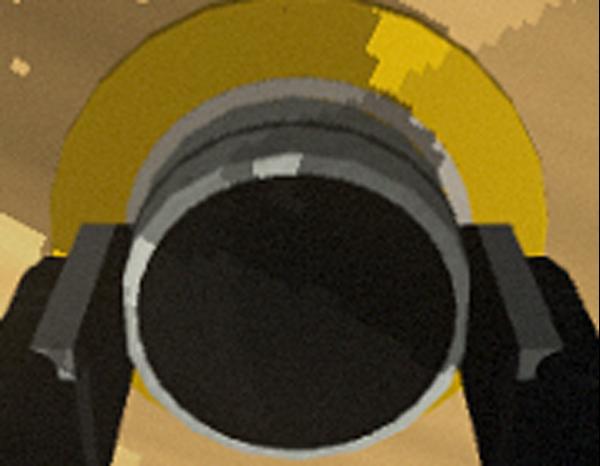

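Request:
drive_tool --series '[[[0,0,0,0,0,0],[0,0,0,0,0,0],[0,0,0,0,0,0],[0,-10,0,0,0,0],[0,-30,0,0,0,0],[0,-40,0,0,0,0],[-15,-30,0,0,0,0],[-20,0,0,0,0,0],[0,0,0,0,0,0],[0,0,0,0,0,0]]]' --claw 0.1

```text
time_s: 18.3
tool_pos: [0.4336, 0.345, 0.1193]
eef_rot: [-1.543, -0.344, 0.342]
contact_force: [0.5, -0.5, 0.4]
width: 0.0766
```

```bash
python3 - <<'E'
from h import *
f=shot("wrist","t6",[(200,150,360,290),(0,0,560,420)],400,450)
E
```

```text
panel 0 scale 2.5
panel 1 scale 0.714
```

View pics/t6.png

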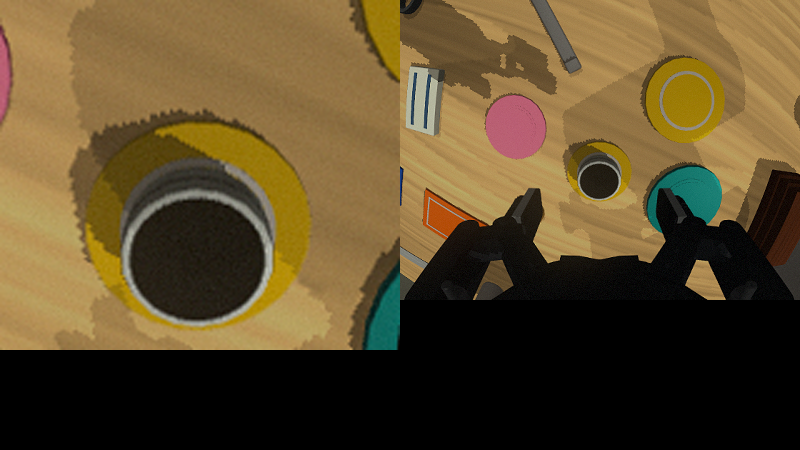

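```bash
python3 - <<'E'
from h import *
f=load("t6"); g=lambda u,v,z:pt(f,200+u/2.5,150+v/2.5,z,True)[:2]*1000
print("mat",circ([g(*p,.005) for p in((86,220),(310,220),(200,122),(195,328),(108,165),(275,150))]))
print("lid",circ([g(*p,.029) for p in((122,255),(273,252),(198,183),(198,325))]),circ([g(*p,.029) for p in((130,258),(266,255),(198,196),(198,320))]))
E
```

```text
mat (array([463.3, 360.8]), np.float64(39.3))
lid (array([462.7, 360.1]), np.float64(24.8)) (array([463.7, 360.8]), np.float64(22.0))
```

Request:
drive_tool --series '[[[-8,-10,-18,0,0,0],[-16,-15,-35,0,0,0],[-16,-15,-35,0,0,0],[-16,-10,-35,0,0,0],[-16,0,-35,0,0,0],[-16,0,-35,0,0,0],[-16,0,-35,0,0,0],[-16,0,-35,0,0,0],[-16,0,-35,0,0,0],[-16,0,-35,0,0,0],[-16,0,-35,0,0,0],[-15,0,-35,0,0,0],[0,0,0,0,0.14,0],[0,0,0,0,0.14,0],[0,0,0,0,0.14,0],[0,0,0,0,0.14,0],[0,0,0,0,0.14,0],[0,0,0,0,0,0],[0,0,0,0,0,0],[0,0,0,0,0,0]]]' --claw 0.3

```text
time_s: 20.35
tool_pos: [0.4381, -0.0979, 0.1686]
eef_rot: [-1.561, 0.205, -0.205]
contact_force: [0.6, -0.4, -0.4]
width: 0.0595
```

```bash
python3 - <<'E'
from h import *
tomove([.44,-.1,.15])
f=shot("wrist","p1",[(0,0,560,420)],784,588)
E
```

```text
t 20.35 pos [ 0.4381 -0.0979  0.1686] jaw deg 75.01 j6 -1.98 w 0.0595 F [ 0.6 -0.4 -0.4]
shift mm [ 2.4 18.6 -1.5]
panel 0 scale 1.4
```

View pics/p1.png

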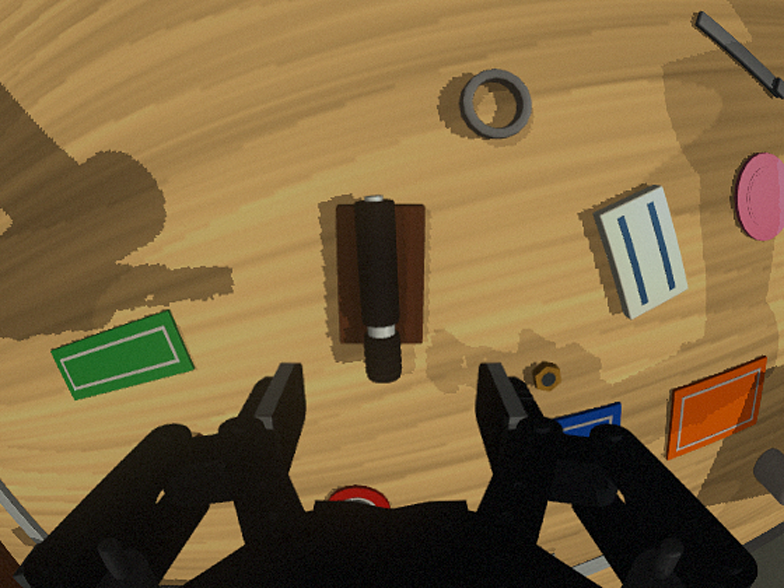

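```bash
python3 - <<'E'
from h import *
show("p1","p1z",[(230,130,315,280)],330,590)
E
```

```text
panel 0 scale 3.882
```

View pics/p1z.png

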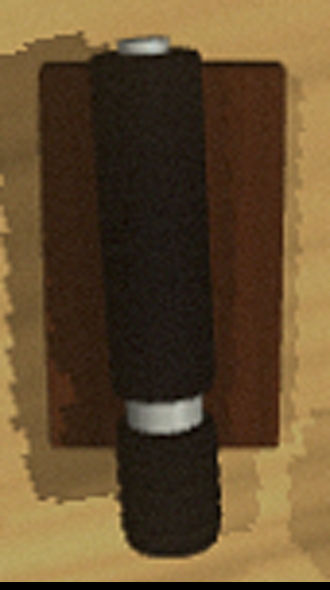

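```bash
python3 - <<'E'
from h import *
f=load("p1"); g=lambda u,v,z:pt(f,230+u/3.882,130+v/3.882,z,True)[:2]*1000
R=Ro.from_rotvec(f["state"]["eef_rot"]).as_matrix();tp=f["state"]["tool_pos"]*1000
for z in(.027,.03):
    A,B=g(143,38,z),g(168,553,z); print("ends",A,B,"len",np.linalg.norm(A-B),"mid",(A+B)/2)
    a,b=g(147,80,z),g(168,500,z); print("axis ang",np.degrees(np.arctan2(*(b-a)[::-1])))
    for v,l,r in((80,90,203),(200,98,208),(390,112,213),(500,119,218)): print("w",np.linalg.norm(g(l,v,z)-g(r,v,z)), ((g(l,v,z)+g(r,v,z))/2).round(1))
P=[(42,62),(285,63),(280,445),(50,445)]
c=np.array([g(*p,.014) for p in P]); print("offcut",c.round(1).tolist(),c.mean(0),[np.linalg.norm(c[i]-c[i-1]).round(1) for i in range(4)], np.degrees(np.arctan2(*(c[3]-c[0])[::-1])),np.degrees(np.arctan2(*(c[2]-c[1])[::-1])))
E
```

```text
ends [384.0383073  -93.95190549] [ 511.55811724 -122.81307865] len 130.74505437058528 mid [ 447.79821227 -108.38249207]
axis ang -12.637360439700151
w 25.990624465917676 [393.6 -95.8]
w 25.802182957473676 [ 421.3 -101.8]
w 24.770106261521196 [ 467.7 -112.2]
w 25.12141628822344 [ 496.9 -118.7]
ends [383.82911782 -93.7905302 ] [ 510.02822936 -122.35279369] len 129.3909527352052 mid [ 446.92867359 -108.07166195]
axis ang -12.637360439700151
w 25.721444516715973 [393.3 -95.6]
w 25.53495466109729 [ 420.7 -101.6]
w 24.51356698698624 [ 466.6 -111.8]
w 24.861238562628323 [ 495.5 -118.2]
offcut [[384.0, -119.6], [399.5, -63.3], [495.1, -88.2], [479.6, -146.2]] [ 439.55185944 -104.33804739] [np.float64(99.2), np.float64(58.4), np.float64(98.8), np.float64(60.0)] -15.550455315482465 -14.574762603931706
```

```bash
python3 - <<'E'
from h import *
tomove([.4475,-.1082,.018],np.radians(77.4))
E
```

```text
t 20.4 pos [ 0.4381 -0.0979  0.1686] jaw deg 75.0 j6 -1.98 w 0.0598 F [ 0.6 -0.5 -0.1]
turn wy -0.042 (deg -2.4 ) tool y: [-1.e-04 -1.e-04 -1.e+00]
shift mm [ 11.4 150.6  -8. ]
```

Request:
drive_tool --series '[[[0,0,0,0,-0.042,0],[6,15,-4,0,0,0],[5,35,-4,0,0,0],[0,40,0,0,0,0],[0,35,0,0,0,0],[0,13,0,0,0,0],[0,5,0,0,0,0],[0,0,0,0,0,0],[0,0,0,0,0,0],[0,0,0,0,0,0]]]'

```text
time_s: 21.4
tool_pos: [0.4481, -0.1078, 0.0267]
eef_rot: [-1.563, 0.171, -0.175]
contact_force: [0.5, 0.2, -0.1]
width: 0.0596
```

```bash
python3 - <<'E'
from h import *
tomove([.4475,-.1082,.018],np.radians(77.4))
f=shot("wrist","p2",[(150,100,410,300)],780,600)
E
```

```text
t 21.4 pos [ 0.4481 -0.1078  0.0267] jaw deg 77.35 j6 -1.91 w 0.0596 F [ 0.5  0.2 -0.1]
turn wy -0.001 (deg -0.0 ) tool y: [ 2.7e-03  2.0e-04 -1.0e+00]
shift mm [-0.5  8.7 -0.5]
panel 0 scale 3.0
```

View pics/p2.png

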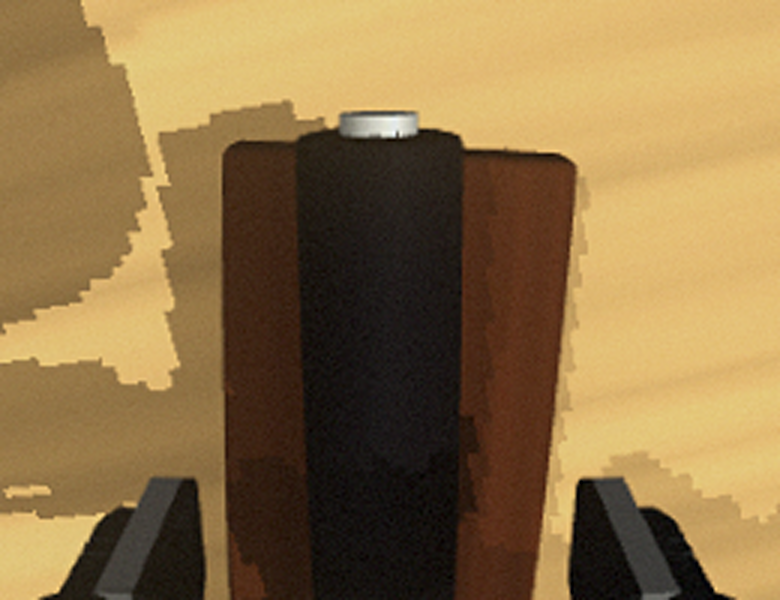

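Aligned. Down 8 mm and close.

Request:
drive_tool --series '[[[-0.5,5,-0.5,0,0,0],[0,3,0,0,0,0],[0,0,0,0,0,0],[0,0,0,0,0,0]]]'

```text
time_s: 21.85
tool_pos: [0.4465, -0.1083, 0.0175]
eef_rot: [-1.564, 0.174, -0.173]
contact_force: [-0.8, 1.2, 0.6]
width: 0.0594
```

Request:
drive_tool --series '[[[0,0,0,0,0,0],[0,0,0,0,0,0],[0,0,0,0,0,0],[0,0,0,0,0,0],[0,0,0,0,0,0]]]' --claw 1

```text
time_s: 22.35
tool_pos: [0.4468, -0.1083, 0.0179]
eef_rot: [-1.564, 0.173, -0.174]
contact_force: [-0.5, 1.0, 3.6]
width: 0.0246
```

```bash
python3 - <<'E'
from h import *
tomove([.4475,-.1082,.018],np.radians(77.4))
f=shot("wrist","p3",[(150,100,410,300)],400,300)
f=shot("side","p3s",[(270,170,340,225)],400,300)
cv2.imwrite("pics/p3m.png",np.hstack([cv2.imread("pics/p3.png"),cv2.imread("pics/p3s.png")]))
E
```

```text
t 22.35 pos [ 0.4468 -0.1083  0.0179] jaw deg 77.34 j6 -1.91 w 0.0246 F [-0.5  1.   3.6]
turn wy -0.001 (deg -0.1 ) tool y: [ 5.e-04 -1.e-04 -1.e+00]
shift mm [ 0.7 -0.1  0.2]
panel 0 scale 1.5
panel 0 scale 5.455
```

View pics/p3m.png

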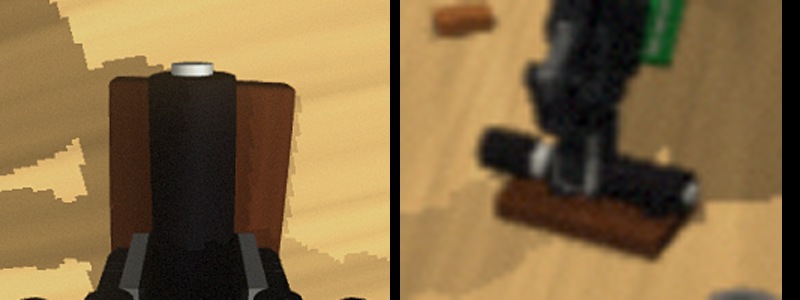

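```bash
python3 - <<'E'
from h import *
print(env.state()["joints"].round(3))
tomove([.453,-.349,.09],np.radians(1.4))
E
```

```text
[ 0.117  0.388 -0.642  0.    -0.54  -1.909]
t 22.45 pos [ 0.4468 -0.1083  0.0179] jaw deg 77.34 j6 -1.91 w 0.0246 F [-1.6  1.2  5.2]
turn wy 1.325 (deg 75.9 ) tool y: [ 6.e-04 -0.e+00 -1.e+00]
shift mm [240.9 -71.9   0.3]
```

Request:
drive_tool --series '[[[0,-5,0,0,0,0],[0,-20,0,0,0,0],[0,-35,0,0,0,0],[0,-12,0,0,0.05,0],[0,0,0,0,0.13,0],[0,0,0,0,0.13,0],[0,0,0,0,0.13,0],[0,0,0,0,0.13,0],[0,0,0,0,0.13,0],[0,0,0,0,0.13,0],[0,0,0,0,0.13,0],[0,0,0,0,0.13,0],[0,0,0,0,0.13,0],[0,0,0,0,0.1,0],[0,0,0,0,0,0]]]'

```text
time_s: 23.95
tool_pos: [0.447, -0.1271, 0.0878]
eef_rot: [-1.204, 1.191, -1.143]
contact_force: [0.2, 0.4, -0.8]
width: 0.0244
```

```bash
python3 - <<'E'
from h import *
print(env.state()["joints"].round(3))
tomove([.453,-.349,.09],np.radians(1.4))
E
```

```text
[ 0.046  0.281 -0.53  -0.057 -0.761 -3.096]
t 23.95 pos [ 0.447  -0.1271  0.0878] jaw deg 2.85 j6 -3.1 w 0.0244 F [ 0.2  0.4 -0.8]
turn wy 0.025 (deg 1.4 ) tool y: [-0.0015  0.0395 -0.9992]
shift mm [221.8 -11.    0.5]
```

Request:
drive_tool --series '[[[12,0,0,0,0,0],[27,0,0,0,0,0],[27,0,0,0,0,0],[27,0,0,0,0,0],[27,0,0,0,0,0],[27,0,0,0,0,0],[27,0,0,0,0,0],[20,0,0,0,0,0],[0,0,0,0,0,0],[0,0,0,0,0,0]]]'

```text
time_s: 24.95
tool_pos: [0.4568, -0.3198, 0.08]
eef_rot: [-1.205, 1.19, -1.141]
contact_force: [0.3, 0.1, -0.8]
width: 0.0244
```

```bash
python3 - <<'E'
from h import *
print(env.state()["joints"].round(3))
tomove([.453,-.349,.09],np.radians(1.4))
f=shot("wrist","p4",[(0,0,560,420)],784,588)
E
```

```text
[-0.341  0.431 -0.309 -0.049 -0.847 -2.715]
t 24.95 pos [ 0.4568 -0.3198  0.08  ] jaw deg 3.0 j6 -2.72 w 0.0244 F [ 0.3  0.1 -0.8]
turn wy 0.028 (deg 1.6 ) tool y: [-0.0022  0.0395 -0.9992]
shift mm [ 28.7 -11.1  -4.5]
panel 0 scale 1.4
```

View pics/p4.png

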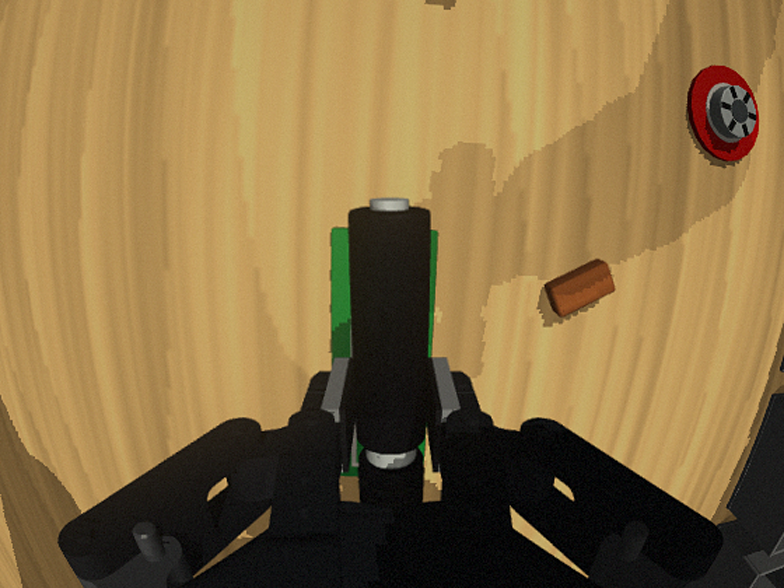

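Request:
drive_tool --series '[[[0,0,0,0.002,0.028,-0.04],[0,0,0,0,0,0],[0,0,0,0,0,0]]]'

```text
time_s: 25.3
tool_pos: [0.4574, -0.3188, 0.0807]
eef_rot: [-1.22, 1.187, -1.19]
contact_force: [0.1, 0.0, -1.9]
width: 0.0247
```

```bash
python3 - <<'E'
from h import *
print(env.state()["joints"].round(3))
tomove([.452,-.348,.09],np.radians(1.4))
show("p1","p1g",[(30,210,145,295)],700,520)
E
```

```text
[-3.180e-01  4.180e-01 -3.470e-01 -1.000e-03 -8.040e-01 -2.796e+00]
t 25.3 pos [ 0.4574 -0.3188  0.0807] jaw deg 1.55 j6 -2.8 w 0.0247 F [ 0.1  0.  -1.9]
turn wy 0.003 (deg 0.2 ) tool y: [ 2.3e-03 -1.0e-04 -1.0e+00]
shift mm [29.1 -9.3 -6.1]
panel 0 scale 6.087
```

View pics/p1g.png

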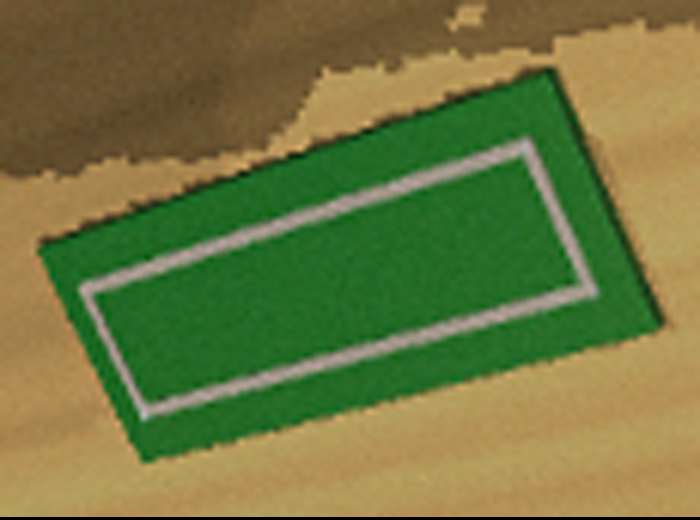

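```bash
cat >> h.py <<'E'
def quad(f,P,x0,y0,s,z,fish=True):
    c=np.array([pt(f,x0+u/s,y0+v/s,z,fish)[:2]*1000 for u,v in P])
    d=lambda i,j:round(float(np.degrees(np.arctan2(*(c[j]-c[i])[::-1]))),1)
    print("cen",c.mean(0).round(1),"lens",[round(float(np.linalg.norm(c[i]-c[(i+1)%4])),1) for i in range(4)],"angs",d(0,1),d(3,2),d(1,2),d(0,3)); return c
E
python3 - <<'E'
from h import *
f=load("p1")
quad(f,[(38,243),(552,70),(663,325),(147,460)],30,210,6.087,.005)
quad(f,[(80,287),(529,140),(597,292),(143,414)],30,210,6.087,.005)
E
```

```text
cen [ 451.7 -347.4] lens [148.8, 52.5, 148.0, 53.8] angs 91.0 91.5 1.2 2.1
cen [ 452.5 -349.6] lens [131.1, 31.8, 131.1, 31.2] angs 91.4 91.2 1.6 1.7
```

```bash
python3 - <<'E'
from h import *
tomove([.4522,-.3478,.02],np.radians(1.35))
E
```

```text
t 25.3 pos [ 0.4574 -0.3188  0.0807] jaw deg 1.55 j6 -2.8 w 0.0247 F [ 0.1  0.  -1.9]
turn wy 0.004 (deg 0.2 ) tool y: [ 2.3e-03 -1.0e-04 -1.0e+00]
shift mm [28.9 60.7 -6.1]
```

Request:
drive_tool --series '[[[10,0,-3,0,0.004,0],[15,10,-3,0,0,0],[4,25,0,0,0,0],[0,20,0,0,0,0],[0,5,0,0,0,0],[0,0,0,0,0,0],[0,0,0,0,0,0],[0,0,0,0,0,0]]]'

```text
time_s: 26.1
tool_pos: [0.4531, -0.3495, 0.0217]
eef_rot: [-1.217, 1.189, -1.197]
contact_force: [-1.0, -0.3, -1.2]
width: 0.0248
```

```bash
python3 - <<'E'
from h import *
tomove([.4522,-.3478,.0095],np.radians(1.35))
f=shot("wrist","p5",[(170,100,390,320)],590,590)
E
```

```text
t 26.1 pos [ 0.4531 -0.3495  0.0217] jaw deg 1.2 j6 -2.75 w 0.0248 F [-1.  -0.3 -1.2]
turn wy -0.003 (deg -0.1 ) tool y: [ 0.0046 -0.0019 -1.    ]
shift mm [-1.7 12.1 -0.9]
panel 0 scale 2.682
```

View pics/p5.png

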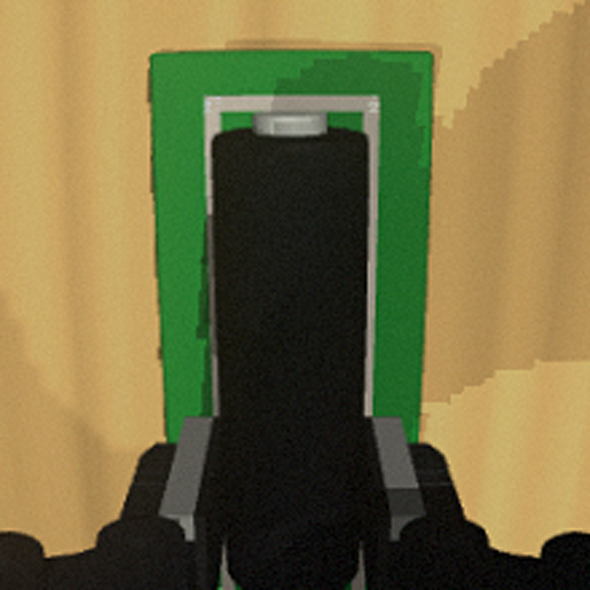

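```bash
python3 - <<'E'
from h import *
f=load("p5"); s=2.682
g=lambda u,v,z:pt(f,170+u/s,100+v/s,z,True)[:2]*1000
zb=f["state"]["tool_pos"][2]-.0039
print("nose",g(290,114,zb+.016),g(290,114,zb+.013), "outline end",g(292,99,.005),g(292,95,.005),"mat end",g(293,52,.005), "pump lat",g(212,150,zb+.013),g(368,150,zb+.013),"outl lat",g(207,150,.005),g(376,150,.005))
E
```

```text
nose [ 450.23435859 -285.8749679 ] [ 450.25344468 -286.14335393] outline end [ 450.73328746 -285.59356763] [ 450.7172892  -284.83536593] mat end [ 450.73211772 -276.70386794] pump lat [ 437.89010161 -292.12756144] [ 462.86471263 -291.62677788] outl lat [ 434.8038285  -295.55405396] [ 466.89975102 -294.90415019]
```

Request:
drive_tool --series '[[[-0.2,5,0.4,-0.003,0,0],[0,4,0,0,0,0],[0,2,0,0,0,0],[0,1,0,0,0,0],[0,0,0,0,0,0],[0,0,0,0,0,0]]]'

```text
time_s: 26.75
tool_pos: [0.4525, -0.3485, 0.009]
eef_rot: [-1.22, 1.194, -1.194]
contact_force: [-0.7, 3.1, 4.1]
width: 0.0247
```

```bash
python3 - <<'E'
from h import *
tomove([.4535,-.3493,.0092],np.radians(1.35))
E
```

```text
t 26.75 pos [ 0.4525 -0.3485  0.009 ] jaw deg 1.2 j6 -2.75 w 0.0247 F [-0.7  3.1  4.1]
turn wy -0.003 (deg -0.1 ) tool y: [-9.e-04 -7.e-04 -1.e+00]
shift mm [ 0.8 -0.2  1. ]
```

Request:
drive_tool --series '[[[0.4,-2,0.5,0,0,0],[0.4,0,0.5,0,0,0],[0,0,0,0,0,0],[0,2,0,0,0,0],[0,0,0,0,0,0]]]'

```text
time_s: 27.25
tool_pos: [0.454, -0.3497, 0.009]
eef_rot: [-1.22, 1.193, -1.195]
contact_force: [-0.4, 0.6, 1.9]
width: 0.0244
```

```bash
python3 - <<'E'
from h import *
tomove([.4535,-.3493,.0092],np.radians(1.35))
f=shot("wrist","p6",[(170,100,390,320)],590,590)
E
```

```text
t 27.25 pos [ 0.454  -0.3497  0.009 ] jaw deg 1.21 j6 -2.75 w 0.0244 F [-0.4  0.6  1.9]
turn wy -0.002 (deg -0.1 ) tool y: [ 0.     -0.0015 -1.    ]
shift mm [-0.4 -0.2 -0.5]
panel 0 scale 2.682
```

View pics/p6.png

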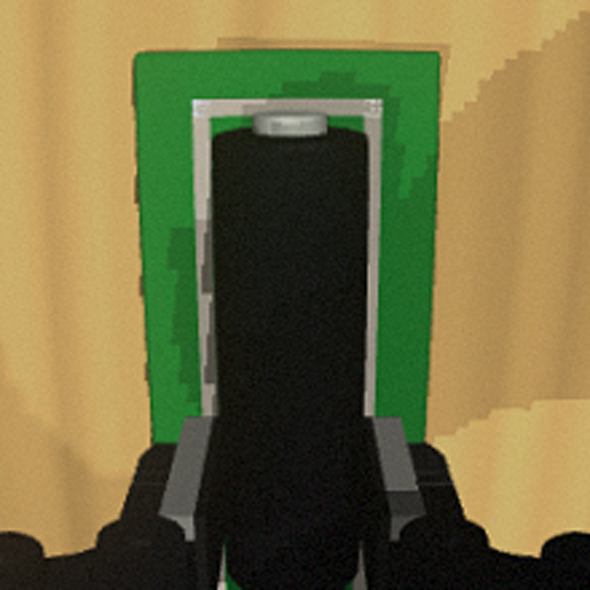

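```bash
python3 - <<'E'
from h import *
f=load("p6"); s=2.682
g=lambda u,v,z:pt(f,170+u/s,100+v/s,z,True)[:2]*1000
zb=.005
print("nose",g(290,112,zb+.016), "outline end",g(288,101,.005),g(288,108,.005),"mat end",g(288,52,.005), "pump lat",g(212,150,zb+.013),g(368,150,zb+.013),"outl lat",g(199,150,.005),g(375,150,.005),"mat lat",g(138,150,.005),g(438,150,.005))
E
```

```text
nose [ 451.1955385  -285.84365804] outline end [ 450.83573811 -285.30898104] [ 450.86082722 -286.53549581] mat end [ 450.66011596 -276.75521564] pump lat [ 438.82665192 -292.42271081] [ 463.82593801 -291.90520494] outl lat [ 435.39672345 -294.16261063] [ 466.26262613 -293.53580886] mat lat [ 424.52388709 -294.21577146] [ 477.46727253 -293.1338176 ]
```

Request:
drive_tool --series '[[[0,0,0,0,0,0],[0,0,0,0,0,0],[0,0,0,0,0,0],[0,-10,0,0,0,0],[0,-30,0,0,0,0],[0,-40,0,0,0,0],[-10,-30,0,0,0,0],[-30,-10,0,0,0,0],[0,0,0,0,0,0],[0,0,0,0,0,0]]]' --claw 0.3

```text
time_s: 28.3
tool_pos: [0.4531, -0.3091, 0.1294]
eef_rot: [-1.22, 1.192, -1.195]
contact_force: [0.6, -0.4, -0.9]
width: 0.0597
```

```bash
python3 - <<'E'
from h import *
f=shot("wrist","p7",[(200,110,360,310)],480,590)
print(env.state()["joints"].round(2))
tomove([.45,.09,.16],np.radians(101.4))
E
```

```text
panel 0 scale 2.95
[-0.3   0.35 -0.32  0.   -0.91 -2.82]
t 28.35 pos [ 0.4529 -0.3094  0.1287] jaw deg 1.21 j6 -2.82 w 0.0596 F [-0.1  0.1  0.4]
turn wy 1.393 (deg 79.8 ) tool y: [-3.0e-04 -1.1e-03 -1.0e+00]
shift mm [ -76.1  -31.2 -392.1]
```

View pics/p7.png

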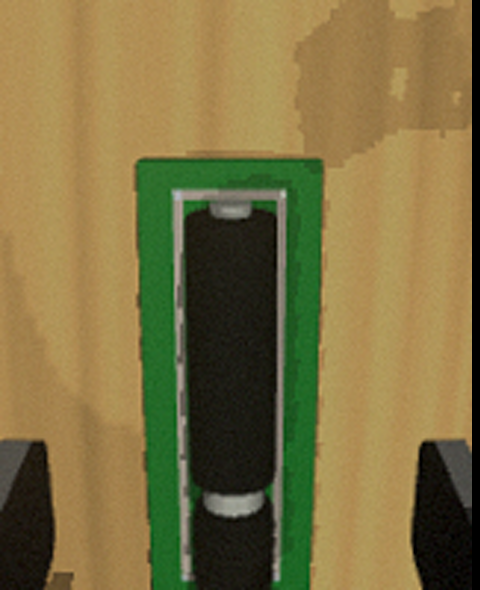

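Request:
drive_tool --series '[[[0,-15,0,0,-0.13,0],[0,-16,0,0,-0.14,0],[0,0,0,0,-0.14,0],[0,0,0,0,-0.14,0],[0,0,0,0,-0.14,0],[0,0,0,0,-0.14,0],[0,0,0,0,-0.14,0],[0,0,0,0,-0.14,0],[0,0,0,0,-0.14,0],[0,0,0,0,-0.14,0],[0,0,0,0,-0.14,0],[0,0,0,0,-0.14,0],[0,0,0,0,-0.078,0]]]' --claw 0

```text
time_s: 29.65
tool_pos: [0.4525, -0.31, 0.1584]
eef_rot: [-1.565, -0.156, 0.16]
contact_force: [0.6, -0.4, -0.1]
width: 0.0853
```

Request:
drive_tool --series '[[[4,0,16,0,0,0],[6,0,33,0,0,0],[6,0,33,0,0,0],[6,0,33,0,0,0],[6,0,33,0,0,0],[6,0,33,0,0,0],[6,0,33,0,0,0],[6,0,33,0,0,0],[6,0,33,0,0,0],[6,0,33,0,0,0],[6,0,33,0,0,0],[6,0,33,0,0,0],[6,0,16,0,0,0],[0,0,0,0,0,0],[0,0,0,0,0,0],[0,0,0,0,0,0]]]'

```text
time_s: 31.25
tool_pos: [0.4496, 0.0918, 0.1587]
eef_rot: [-1.567, -0.153, 0.156]
contact_force: [0.5, 0.7, 0.1]
width: 0.0853
```

```bash
python3 - <<'E'
from h import *
tomove([.473,.0968,.16],np.radians(101.4))
f=shot("wrist","b1",[(0,0,560,420)],784,588)
show("b1","b1z",[(225,140,335,260)],540,590)
E
```

```text
t 31.25 pos [0.4496 0.0918 0.1587] jaw deg 101.26 j6 -1.93 w 0.0853 F [0.5 0.7 0.1]
turn wy -0.002 (deg -0.1 ) tool y: [-0.0017 -0.0017 -1.    ]
shift mm [24.  -1.4  0.3]
panel 0 scale 1.4
panel 0 scale 4.909
```

View pics/b1.png

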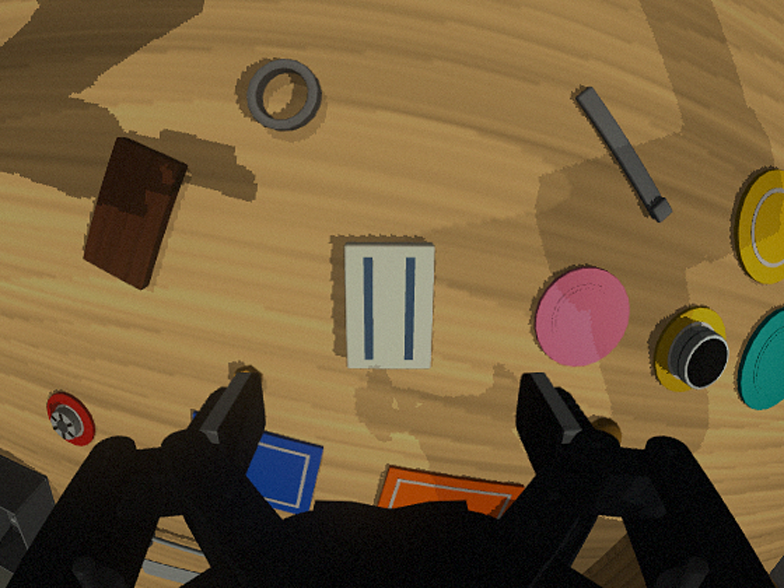

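View pics/b1z.png

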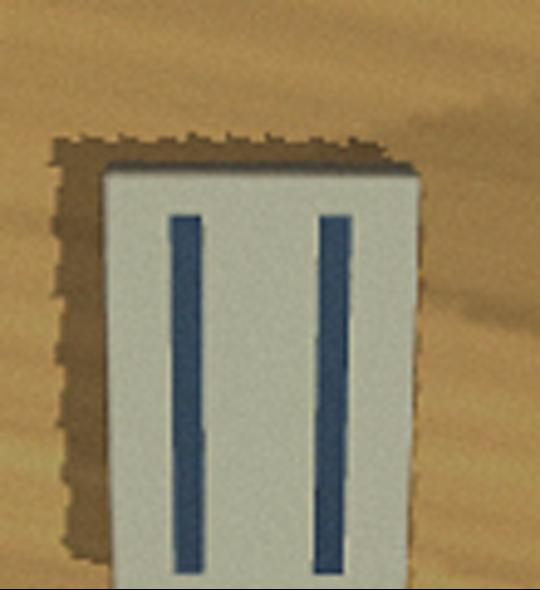

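```bash
python3 - <<'E'
from h import *
f=load("b1")
show("b1","b1z",[(235,165,325,270),(55,90,140,210)],400,460)
E
```

```text
panel 0 scale 4.381
panel 1 scale 3.833
```

View pics/b1z.png

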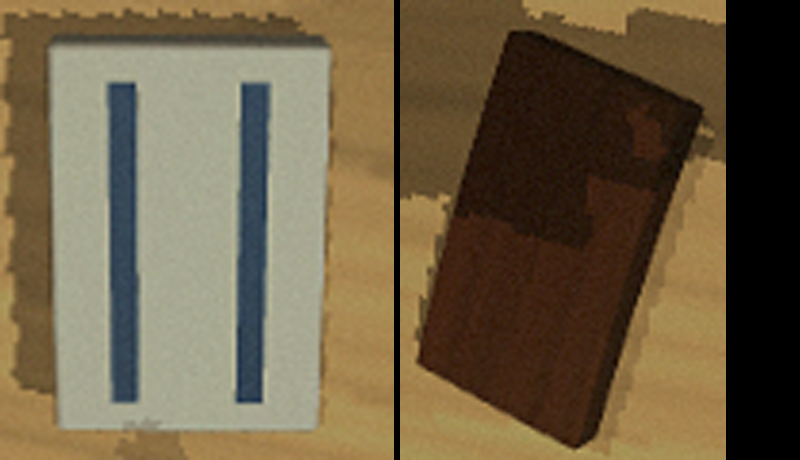

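```bash
python3 - <<'E'
from h import *
f=load("b1")
quad(f,[(49,46),(330,48),(317,429),(59,429)],235,165,4.381,.014)
quad(f,[(108,84),(270,84),(263,403),(112,403)],235,165,4.381,.014)
tomove([.473,.0968,.03],np.radians(101.4))
E
```

```text
cen [473.2  96.7] lens [58.9, 88.2, 59.1, 88.6] angs 100.8 101.3 11.1 11.0
cen [473.9  96.7] lens [34.1, 73.7, 34.2, 73.7] angs 101.3 101.3 11.0 10.9
t 31.3 pos [0.4496 0.0918 0.1588] jaw deg 101.25 j6 -1.93 w 0.0852 F [ 0.1  0.3 -0.5]
turn wy -0.003 (deg -0.1 ) tool y: [-0.0013 -0.0015 -1.    ]
shift mm [ 24.1 128.8   0.5]
```

Request:
drive_tool --series '[[[10,10,0,0,0,0],[14,30,0,0,0,0],[0,40,0,0,0,0],[0,35,0,0,0,0],[0,20,0,0,0,0],[0,10,0,0,0,0],[0,5,0,0,0,0],[0,0,0,0,0,0],[0,0,0,0,0,0]]]' --claw 0.2

```text
time_s: 32.2
tool_pos: [0.4741, 0.0977, 0.01]
eef_rot: [-1.565, -0.157, 0.154]
contact_force: [0.6, 0.7, -0.1]
width: 0.0686
```

```bash
python3 - <<'E'
from h import *
tomove([.4735,.0967,.005],np.radians(101.2))
f=shot("side","b2s",[(245,190,325,260)],400,350)
f=shot("wrist","b2",[(170,170,390,330)],400,350)
cv2.imwrite("pics/b2m.png",np.hstack([cv2.imread("pics/b2s.png"),cv2.imread("pics/b2.png")]))
E
```

```text
t 32.2 pos [0.4741 0.0977 0.01  ] jaw deg 101.35 j6 -1.91 w 0.0686 F [ 0.6  0.7 -0.1]
turn wy 0.003 (deg 0.1 ) tool y: [ 0.0015 -0.     -1.    ]
shift mm [-0.8  5.  -0.9]
panel 0 scale 5.0
panel 0 scale 1.818
```

View pics/b2m.png

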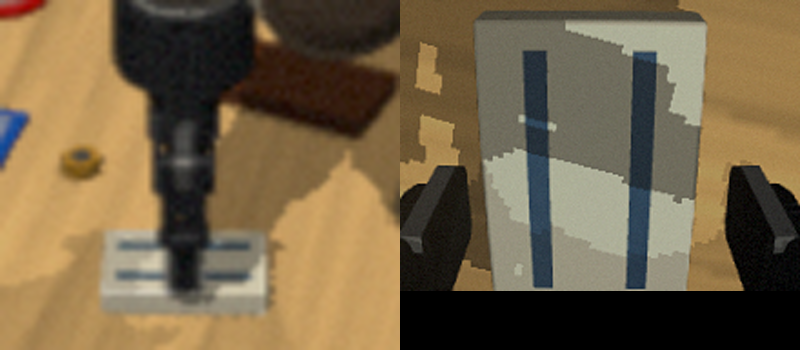

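```bash
python3 - <<'E'
from h import *
f=load("b2s")
for z in(0,.01,.02,.03): print(z,(proj(f,[.4668,.134,z])[0]-[245,190])*5)
show("b2s","b2z",[(268,225,300,258)],580,590)
E
```

```text
0 [179.51474389 325.01186557]
0.01 [179.48224898 310.24075237]
0.02 [179.44950329 295.35564508]
0.03 [179.41650391 280.35521899]
panel 0 scale 17.879
```

View pics/b2z.png

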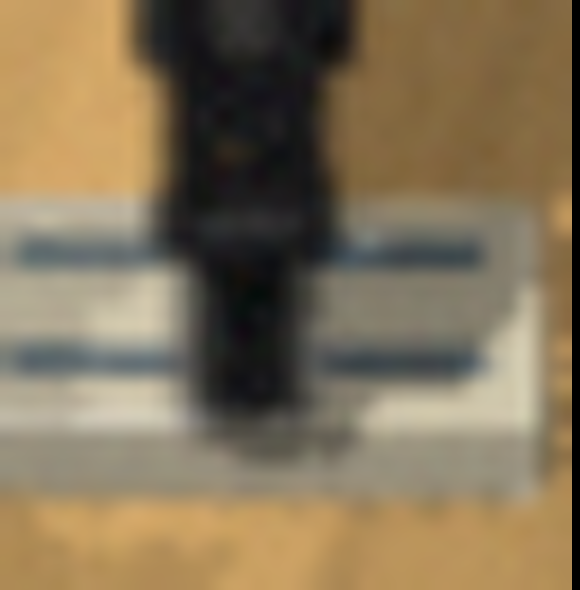

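Request:
drive_tool --series '[[[-0.6,6,-0.8,0,0,0],[0,6,0,0,0,0],[0,3,0,0,0,0],[0,0,0,0,0,0],[0,0,0,0,0,0]]]'

```text
time_s: 32.8
tool_pos: [0.4728, 0.0965, -0.006]
eef_rot: [-1.566, -0.155, 0.156]
contact_force: [0.8, 0.8, 0.5]
width: 0.0683
```

```bash
python3 - <<'E'
from h import *
tomove([.4735,.0967,-.005],np.radians(101.2))
f=shot("side","b3s",[(268,225,300,258)],400,400)
f=shot("wrist","b3",[(170,170,390,330)],400,400)
cv2.imwrite("pics/b3m.png",np.hstack([cv2.imread("pics/b3s.png"),cv2.imread("pics/b3.png")]))
E
```

```text
t 32.8 pos [ 0.4728  0.0965 -0.006 ] jaw deg 101.35 j6 -1.91 w 0.0683 F [0.8 0.8 0.5]
turn wy 0.003 (deg 0.2 ) tool y: [-7.0e-04 -1.2e-03 -1.0e+00]
shift mm [ 0.7 -1.   0.1]
panel 0 scale 12.121
panel 0 scale 1.818
```

View pics/b3m.png

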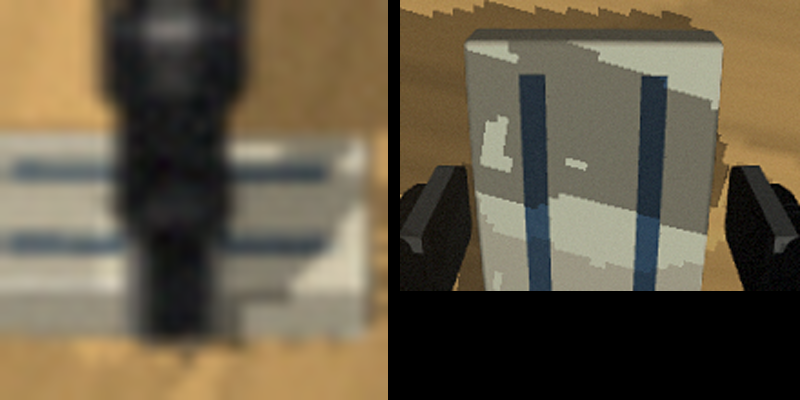

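Request:
drive_tool --series '[[[0,0,0,0,0,0],[0,0,0,0,0,0],[0,0,0,0,0,0],[0,0,0,0,0,0]]]' --claw 1

```text
time_s: 33.3
tool_pos: [0.473, 0.0965, -0.0052]
eef_rot: [-1.566, -0.156, 0.156]
contact_force: [-1.7, 0.5, 5.4]
width: 0.0578
```

Request:
drive_tool --series '[[[0,-5,0,0,0,0],[0,-20,0,0,0,0],[0,-35,0,0,0,0],[0,-15,0,0,0,0],[0,0,0,0,0,0],[0,0,0,0,0,0]]]'

```text
time_s: 33.9
tool_pos: [0.4722, 0.0964, 0.0687]
eef_rot: [-1.566, -0.154, 0.156]
contact_force: [0.0, 0.1, -1.8]
width: 0.058
```

```bash
python3 - <<'E'
from h import *
tomove([.643,.009,.08],np.radians(176.5))
f=shot("side","b4s",[(240,170,330,260)],400,400)
f=shot("wrist","b4",[(170,170,390,330)],400,400)
cv2.imwrite("pics/b4m.png",np.hstack([cv2.imread("pics/b4s.png"),cv2.imread("pics/b4.png")]))
E
```

```text
t 33.9 pos [0.4722 0.0964 0.0687] jaw deg 101.31 j6 -1.91 w 0.058 F [ 0.   0.1 -1.8]
turn wy -1.312 (deg -75.2 ) tool y: [-1.2e-03 -8.0e-04 -1.0e+00]
shift mm [ -76.8  -11.1 -175.8]
panel 0 scale 4.444
panel 0 scale 1.818
```

View pics/b4m.png

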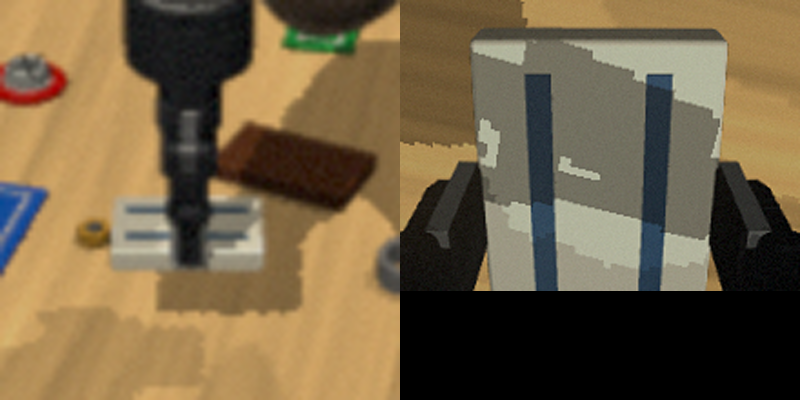

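Request:
drive_tool --series '[[[0,-10,0,0,-0.07,0],[0,0,0,0,-0.14,0],[0,0,0,0,-0.14,0],[0,0,0,0,-0.14,0],[0,0,0,0,-0.14,0],[0,0,0,0,-0.14,0],[0,0,0,0,-0.14,0],[0,0,0,0,-0.14,0],[0,0,0,0,-0.14,0],[0,0,0,0,-0.122,0],[0,0,0,0,0,0],[-10,0,-22,0,0,0],[-12,0,-28,0,0,0],[-12,0,-28,0,0,0],[-12,0,-28,0,0,0],[-12,0,-28,0,0,0],[-12,0,-28,0,0,0],[-7,0,-14,0,0,0],[0,0,0,0,0,0],[0,0,0,0,0,0]]]'

```text
time_s: 36.0
tool_pos: [0.6428, 0.0087, 0.0776]
eef_rot: [-1.237, -1.159, 1.165]
contact_force: [-0.0, 0.2, -1.4]
width: 0.0577
```

```bash
python3 - <<'E'
from h import *
print(env.state()["joints"].round(2))
tomove([.643,.009,.03],np.radians(176.5))
f=shot("wrist","b5",[(0,0,560,420)],784,588)
E
```

```text
[ 0.26  0.55 -0.12  0.   -0.9  -0.33]
t 36.0 pos [0.6428 0.0087 0.0776] jaw deg 176.37 j6 -0.33 w 0.0577 F [-0.   0.2 -1.4]
turn wy -0.002 (deg -0.1 ) tool y: [-0.0035 -0.0013 -1.    ]
shift mm [ 0.3 47.6 -0.3]
panel 0 scale 1.4
```

View pics/b5.png

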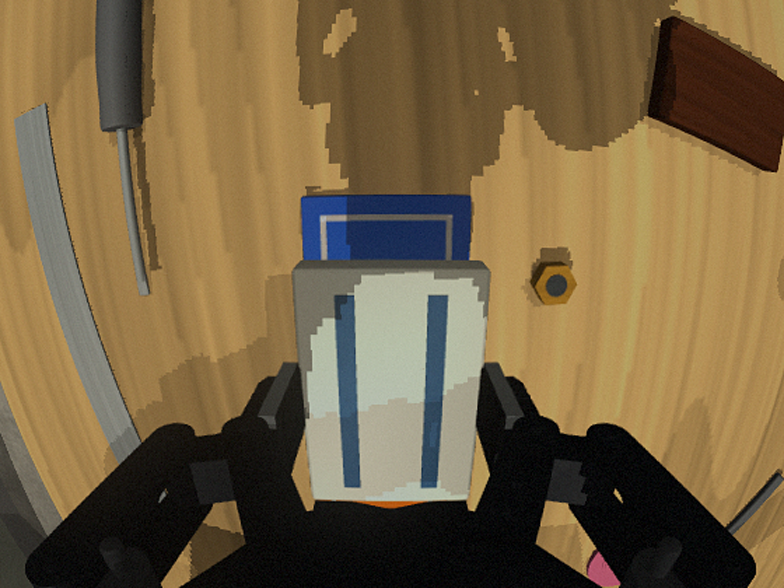

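```bash
cat >> h.py <<'E'
def tl(f,u,v,z):
    "point at world height z in tool-frame mm (x,z)"
    R=Ro.from_rotvec(f["state"]["eef_rot"]).as_matrix()
    q=R.T@(pt(f,u,v,z,True)-f["state"]["tool_pos"])*1000; return q[[0,2]].round(1)
E
python3 - <<'E'
from h import *
show("b5","b5z",[(205,130,345,200)],790,400)
f=load("b5")
E
```

```text
panel 0 scale 5.643
```

View pics/b5z.png

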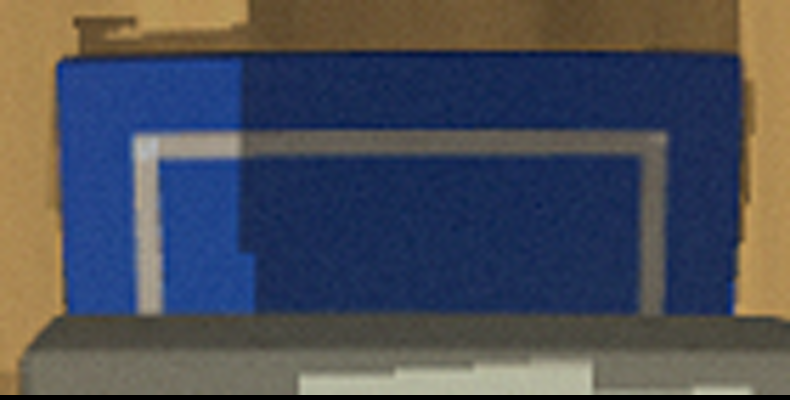

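```bash
python3 - <<'E'
from h import *
f=load("b5"); s=5.643
t=lambda u,v,z:tl(f,205+u/s,130+v/s,z)
zb=f["state"]["tool_pos"][2]+.0052
print("mat far L,R",t(57,60,.005),t(742,55,.005),"outline",t(132,137,.005),t(668,132,.005),"sides low",t(148,310,.005),t(653,310,.005))
print("tile far top L,R",t(20,358,zb+.014),"R",tl(f,490/1.4,272/1.4,zb+.014),"near L,R",tl(f,314/1.4,499/1.4,zb+.014),tl(f,473/1.4,498/1.4,zb+.014))
print("tile far bottom edge",t(62,318,zb),t(775,318,zb))
E
```

```text
mat far L,R [-57.6 -42.3] [-58.   40.7] outline [-47.9 -33.3] [-48.4  31.8] sides low [-26.3 -32. ] [-26.1  30.6]
tile far top L,R [-43.5 -27.8] R [-43.   30.8] near L,R [ 44.4 -27.5] [44.2 32.4]
tile far bottom edge [-43.2 -27.3] [-43.1  30.2]
```

Request:
drive_tool --series '[[[-1,10,-1,0,-0.004,0],[-0.7,20,-1,0,0,0],[0,20,0,0,0,0],[0,10,0,0,0,0],[0,0,0,0,0,0],[0,0,0,0,0,0],[0,0,0,0,0,0]]]'

```text
time_s: 36.75
tool_pos: [0.6466, 0.0074, 0.0204]
eef_rot: [-1.237, -1.169, 1.167]
contact_force: [0.5, 0.4, -1.9]
width: 0.0581
```

```bash
python3 - <<'E'
from h import *
tomove([.643,.009,.0],np.radians(176.5))
f=shot("wrist","b6",[(195,140,365,300)],620,590)
E
```

```text
t 36.75 pos [0.6466 0.0074 0.0204] jaw deg 176.77 j6 -0.32 w 0.0581 F [ 0.5  0.4 -1.9]
turn wy 0.005 (deg 0.3 ) tool y: [ 1.9e-03 -7.0e-04 -1.0e+00]
shift mm [ 1.3 20.4  3.7]
panel 0 scale 3.647
```

View pics/b6.png

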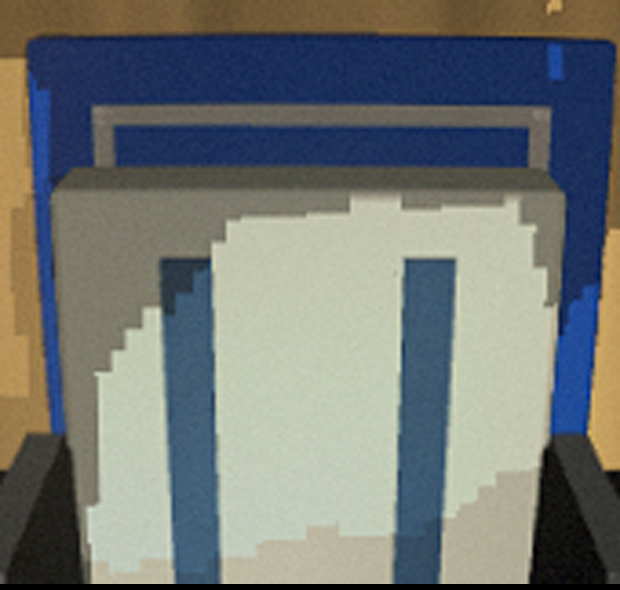

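```bash
python3 - <<'E'
from h import *
f=load("b6"); s=3.647
t=lambda u,v,z:tl(f,195+u/s,140+v/s,z)
zb=f["state"]["tool_pos"][2]+.0052
print(f["state"]["tool_pos"])
print("mat far L,R",t(28,40,.005),t(615,42,.005),"outline",t(92,107,.005),t(551,108,.005))
print("tile far top L,R",t(52,190,zb+.014),t(565,190,zb+.014),"bottom",t(72,170,zb),t(547,170,zb))
E
```

```text
[0.64651064 0.00740406 0.02037933]
mat far L,R [-56.7 -37.6] [-56.6  45. ] outline [-47.  -28.8] [-47.   36.1]
tile far top L,R [-43.5 -27.4] [-43.6  30.8] bottom [-42.6 -27.9] [-42.7  31.6]
```

Request:
drive_tool --series '[[[-0.5,5,1,0,0,0],[-0.5,5,0.9,0,0,0],[0,4,0,0,0,0],[0,0,0,0,0,0],[0,0,0,0,0,0],[0,0,0,0,0,0]]]'

```text
time_s: 37.4
tool_pos: [0.644, 0.0063, 0.0052]
eef_rot: [-1.236, -1.167, 1.168]
contact_force: [0.4, -0.2, -0.5]
width: 0.0581
```

```bash
python3 - <<'E'
from h import *
tomove([.643,.009,.0],np.radians(176.5))
f=shot("wrist","b7",[(195,140,365,300)],620,590)
E
```

```text
t 37.4 pos [0.644  0.0063 0.0052] jaw deg 176.75 j6 -0.32 w 0.0581 F [ 0.4 -0.2 -0.5]
turn wy 0.004 (deg 0.3 ) tool y: [-1.e-04 -1.e-03 -1.e+00]
shift mm [2.7 5.2 1.1]
panel 0 scale 3.647
```

View pics/b7.png

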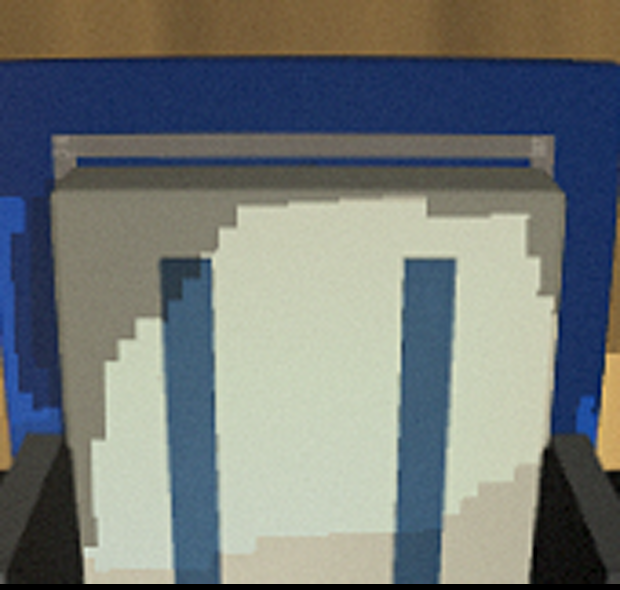

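```bash
python3 - <<'E'
from h import *
f=load("b7"); s=3.647
show("b7","b7z",[(200,170,360,200)],800,160)
t=lambda u,v,z:tl(f,195+u/s,140+v/s,z)
zb=f["state"]["tool_pos"][2]+.0052
print(f["state"]["tool_pos"])
print("mat far",t(300,61,.005),"outline",t(52,137,.005),t(554,137,.005),"inner",t(300,157,.005))
print("tile far top L,R",t(52,190,zb+.014),t(565,190,zb+.014),"bottom",t(72,170,zb),t(547,170,zb))
E
```

```text
panel 0 scale 5.0
[0.64396252 0.00628501 0.0053156 ]
mat far [-55.3   0.7] outline [-45.8 -31.4] [-45.8  33.5] inner [-43.    0.7]
tile far top L,R [-43.6 -27.4] [-43.6  30.9] bottom [-42.7 -27.8] [-42.7  31.6]
```

View pics/b7z.png

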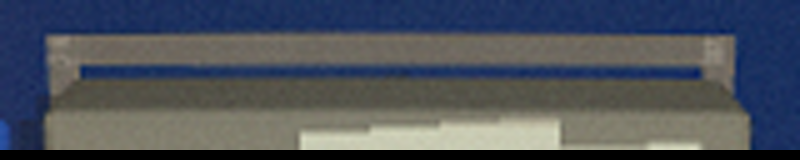

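Request:
drive_tool --series '[[[0.7,2,-0.7,0,0,0],[0,1.5,0,0,0,0],[0,0,0,0,0,0],[0,0,0,0,0,0]]]'

```text
time_s: 37.85
tool_pos: [0.6444, 0.0069, 0.0016]
eef_rot: [-1.236, -1.166, 1.168]
contact_force: [-0.3, -0.6, -2.1]
width: 0.0576
```

```bash
python3 - <<'E'
from h import *
tomove([.643,.009,.0],np.radians(176.5))
f=shot("wrist","b8",[(195,140,365,300)],620,590)
E
```

```text
t 37.85 pos [0.6444 0.0069 0.0016] jaw deg 176.74 j6 -0.32 w 0.0576 F [-0.3 -0.6 -2.1]
turn wy 0.004 (deg 0.2 ) tool y: [-6.0e-04 -1.1e-03 -1.0e+00]
shift mm [2.  1.6 1.6]
panel 0 scale 3.647
```

View pics/b8.png

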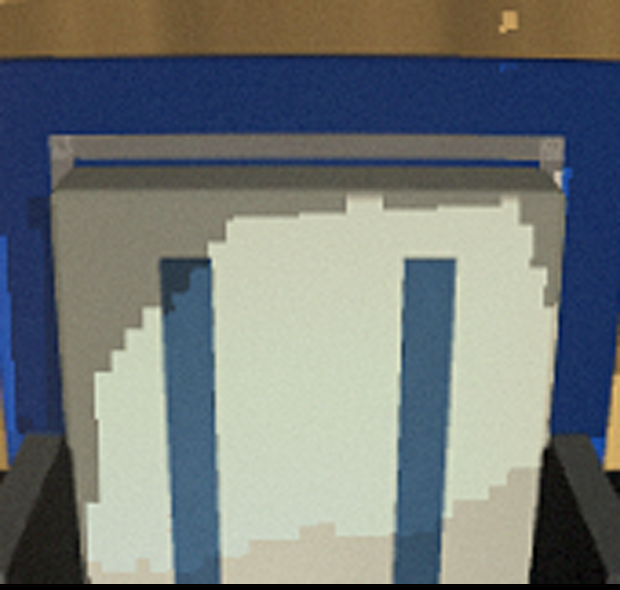

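Request:
drive_tool --series '[[[-0.4,1,-0.2,0,0,0],[0,0.8,0,0,0,0],[0,0,0,0,0,0],[0,0,0,0,0,0]]]'

```text
time_s: 38.3
tool_pos: [0.6447, 0.0064, -0.0]
eef_rot: [-1.236, -1.167, 1.168]
contact_force: [0.1, -0.8, 0.1]
width: 0.0581
```

```bash
python3 - <<'E'
from h import *
tomove([.643,.009,.0],np.radians(176.5))
f=shot("wrist","b9",[(195,140,365,300)],620,590)
E
```

```text
t 38.3 pos [ 0.6447  0.0064 -0.    ] jaw deg 176.75 j6 -0.32 w 0.0581 F [ 0.1 -0.8  0.1]
turn wy 0.004 (deg 0.2 ) tool y: [-3.e-04 -1.e-03 -1.e+00]
shift mm [ 2.4 -0.   1.9]
panel 0 scale 3.647
```

View pics/b9.png

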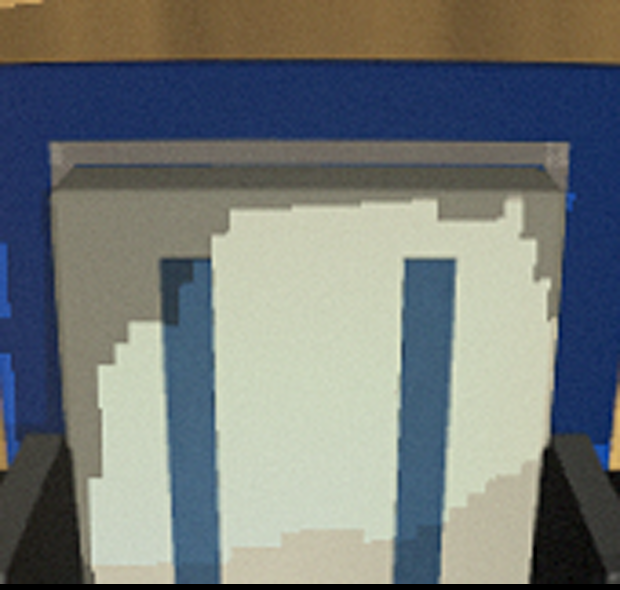

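Request:
drive_tool --series '[[[0,0.4,0,0,0,0],[0,0,0,0,0,0],[0,0,0,0,0,0]]]'

```text
time_s: 38.65
tool_pos: [0.6448, 0.0064, -0.0001]
eef_rot: [-1.236, -1.167, 1.168]
contact_force: [-1.0, -1.0, 3.2]
width: 0.0584
```

Request:
drive_tool --series '[[[0,0,0,0,0,0],[0,0,0,0,0,0],[0,0,0,0,0,0],[0,-10,0,0,0,0],[0,-30,0,0,0,0],[0,-40,0,0,0,0],[-10,-40,0,0,0,0],[-15,-20,0,0,0,0],[0,0,0,0,0,0],[0,0,0,0,0,0]]]' --claw 0.1

```text
time_s: 39.65
tool_pos: [0.6431, -0.0184, 0.1401]
eef_rot: [-1.236, -1.167, 1.166]
contact_force: [1.1, -0.9, -0.7]
width: 0.0767
```

```bash
python3 - <<'E'
from h import *
f=shot("wrist","b10",[(205,120,355,290)],540,590)
print(env.state()["joints"].round(2))
tomove([.42,-.102,.15],np.radians(75))
E
```

```text
panel 0 scale 3.471
[ 0.22  0.48 -0.06  0.   -1.03 -0.28]
t 39.7 pos [ 0.6426 -0.0182  0.1389] jaw deg 176.72 j6 -0.28 w 0.0768 F [-0.7  0.5 -0.2]
turn wy -1.366 (deg -78.3 ) tool y: [-1.8e-03 -7.0e-04 -1.0e+00]
shift mm [193.3 -11.  138.5]
```

View pics/b10.png

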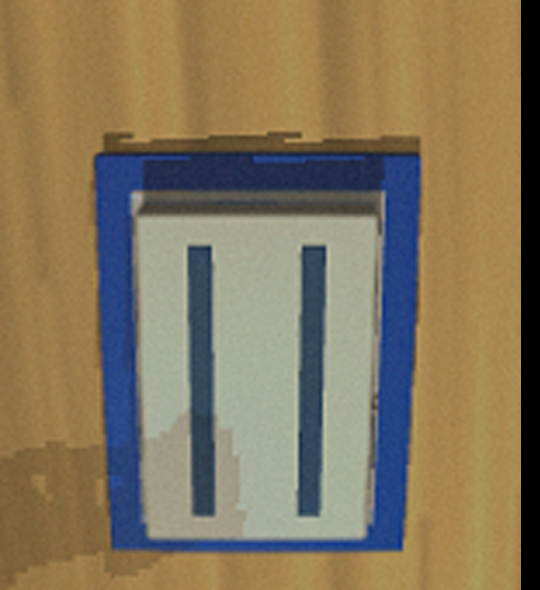

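```bash
python3 - <<'E'
from h import *
f=load("b10")
quad(f,[(96,155),(420,155),(403,550),(113,550)],205,120,3.471,.005)
quad(f,[(132,212),(380,213),(367,540),(147,540)],205,120,3.471,.019)
S=env.grab_frame("scene"); pickle.dump(S,open("pics/sc1.pkl","wb")); show("sc1","sc1",[(210,245,280,290)],790,500)
E
```

```text
cen [642.8   8. ] lens [82.6, 113.3, 83.2, 113.3] angs 176.7 176.7 86.9 86.6
cen [643.3   8.5] lens [60.6, 89.9, 59.6, 90.2] angs 176.5 176.7 86.5 87.2
panel 0 scale 11.111
```

View pics/sc1.png

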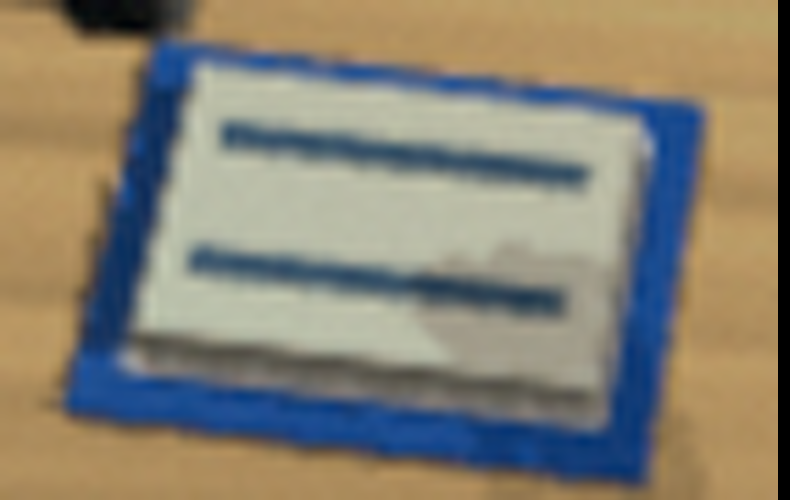

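Request:
drive_tool --series '[[[0,-10,0,0,-0.07,0],[0,0,0,0,-0.14,0],[0,0,0,0,-0.14,0],[0,0,0,0,-0.14,0],[0,0,0,0,-0.14,0],[0,0,0,0,-0.14,0],[0,0,0,0,-0.14,0],[0,0,0,0,-0.14,0],[0,0,0,0,-0.14,0],[0,0,0,0,-0.14,0],[0,0,0,0,-0.036,0],[20,0,18,0,0,0],[24,0,21,0,0,0],[24,0,21,0,0,0],[24,0,21,0,0,0],[24,0,21,0,0,0],[24,0,21,0,0,0],[14,0,12,0,0,0],[0,0,0,0,0,0],[0,0,0,0,0,0]]]' --claw 0.2

```text
time_s: 41.75
tool_pos: [0.4597, -0.1087, 0.1491]
eef_rot: [-0.272, -2.08, 2.083]
contact_force: [0.2, -0.2, 0.6]
width: 0.0682
```

```bash
python3 - <<'E'
from h import *
f=shot("wrist","o1",[(0,0,560,420)],784,588)
print(env.state()["joints"].round(2))
tomove([.4395,-.1043,-.006],np.radians(75))
E
```

```text
panel 0 scale 1.4
[ 0.11  0.2  -0.46  0.   -0.9   1.2 ]
t 41.8 pos [ 0.4602 -0.1086  0.1492] jaw deg -104.95 j6 1.2 w 0.0687 F [ 0.6  0.  -0.8]
turn wy 0.001 (deg 0.0 ) tool y: [-9.0e-04 -1.2e-03 -1.0e+00]
shift mm [ 21.1 155.2   1. ]
```

View pics/o1.png

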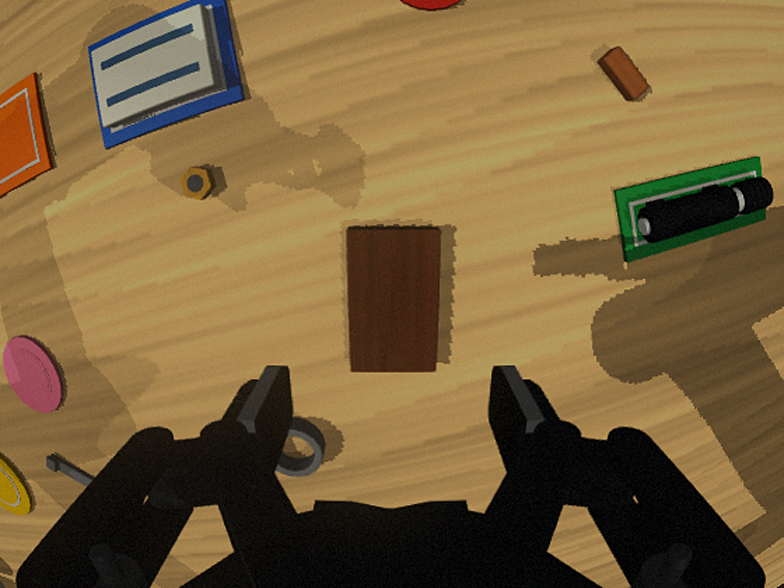

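```bash
python3 - <<'E'
from h import *
f=load("o1")
quad(f,[(347,229),(440,229),(436,371),(350,371)],0,0,1.4,.014)
print("ring in tool",tl(f,300/1.4,445/1.4,.01), pt(f,300/1.4,445/1.4,.01,True))
print("ring near edge",tl(f,300/1.4,475/1.4,.01), tl(f,326/1.4,440/1.4,.01))
E
```

```text
cen [ 440.7 -105.8] lens [58.5, 98.8, 59.8, 98.7] angs -104.9 -105.0 165.3 164.6
ring in tool [136.9 -70. ] [ 0.34591041 -0.00579355  0.01      ]
ring near edge [167.9 -73.1] [131.1 -49. ]
```

Request:
drive_tool --series '[[[10,10,0.8,0,0,0],[10.4,30,0.8,0,0,0],[0,40,0,0,0,0],[0,35,0,0,0,0],[0,20,0,0,0,0],[0,10,0,0,0,0],[0,4,0,0,0,0],[0,0,0,0,0,0],[0,0,0,0,0,0],[0,0,0,0,0,0]]]'

```text
time_s: 42.8
tool_pos: [0.4404, -0.1052, 0.0016]
eef_rot: [-0.276, -2.082, 2.083]
contact_force: [0.6, 0.3, 0.0]
width: 0.0684
```

```bash
python3 - <<'E'
from h import *
tomove([.4401,-.105,-.005],np.radians(75))
f=shot("wrist","o2",[(170,170,390,330)],600,450)
E
```

```text
t 42.8 pos [ 0.4404 -0.1052  0.0016] jaw deg -104.98 j6 1.18 w 0.0684 F [0.6 0.3 0. ]
turn wy 0.0 (deg 0.0 ) tool y: [ 2.1e-03 -7.0e-04 -1.0e+00]
shift mm [ 0.3  6.6 -0.1]
panel 0 scale 2.727
```

View pics/o2.png

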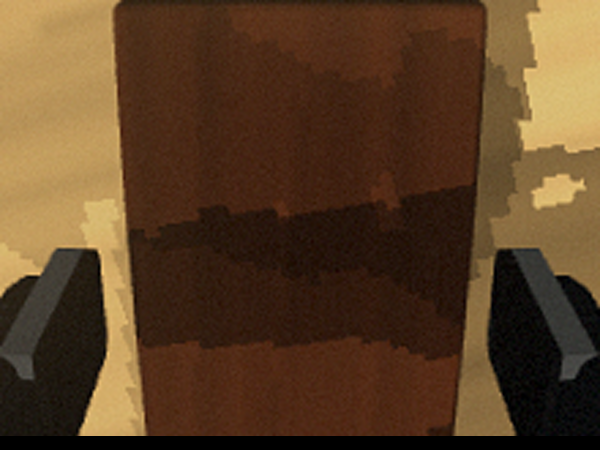

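Request:
drive_tool --series '[[[0,4,0,0,0,0],[0,2.5,0,0,0,0],[0,0,0,0,0,0],[0,0,0,0,0,0]]]'

```text
time_s: 43.25
tool_pos: [0.4394, -0.1054, -0.0059]
eef_rot: [-0.273, -2.08, 2.083]
contact_force: [0.3, 0.4, -0.3]
width: 0.0681
```

Request:
drive_tool --series '[[[0,0,0,0,0,0],[0,0,0,0,0,0],[0,0,0,0,0,0],[0,0,0,0,0,0]]]' --claw 1

```text
time_s: 43.65
tool_pos: [0.4396, -0.1053, -0.0053]
eef_rot: [-0.274, -2.081, 2.083]
contact_force: [-2.3, 1.3, 4.9]
width: 0.0581
```

Request:
drive_tool --series '[[[0,-5,0,0,0,0],[0,-20,0,0,0,0],[0,-35,0,0,0,0],[0,-15,0,0,0,0],[0,0,0,0,0,0]]]'

```text
time_s: 44.15
tool_pos: [0.4412, -0.1051, 0.0715]
eef_rot: [-0.28, -2.085, 2.084]
contact_force: [-0.5, 0.0, -0.4]
width: 0.0582
```

```bash
python3 - <<'E'
from h import *
f=shot("wrist","o3",[(170,170,390,330)],600,450)
print(env.state()["joints"].round(2))
tomove([.657,.1845,.08],np.radians(177.7))
E
```

```text
panel 0 scale 2.727
[ 0.13  0.28 -0.61  0.   -0.67  1.18]
t 44.2 pos [ 0.44   -0.1051  0.07  ] jaw deg -105.01 j6 1.18 w 0.0579 F [ 0.3 -0.  -0.4]
turn wy 1.349 (deg 77.3 ) tool y: [ 2.2e-03 -4.0e-04 -1.0e+00]
shift mm [ 298.1  -10.6 -205.3]
```

View pics/o3.png

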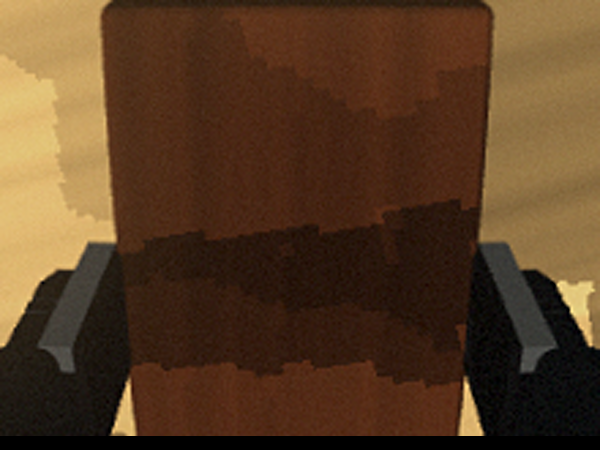

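Request:
drive_tool --series '[[[0,-10,0,0,0.07,0],[0,0,0,0,0.14,0],[0,0,0,0,0.14,0],[0,0,0,0,0.14,0],[0,0,0,0,0.14,0],[0,0,0,0,0.14,0],[0,0,0,0,0.14,0],[0,0,0,0,0.14,0],[0,0,0,0,0.14,0],[0,0,0,0,0.14,0],[0,0,0,0,0.019,0],[0,0,0,0,0,0]]]'

```text
time_s: 45.4
tool_pos: [0.4388, -0.1053, 0.0782]
eef_rot: [-1.226, -1.179, 1.183]
contact_force: [-0.2, -0.2, -0.5]
width: 0.0583
```

Request:
drive_tool --series '[[[14,0,-10,0,0,0],[28,0,-19,0,0,0],[28,0,-19,0,0,0],[28,0,-19,0,0,0],[28,0,-19,0,0,0],[28,0,-19,0,0,0],[28,0,-19,0,0,0],[28,0,-19,0,0,0],[28,0,-19,0,0,0],[28,0,-19,0,0,0],[28,0,-19,0,0,0],[4,0,-4,0,0,0],[0,0,0,0,0,0],[0,0,0,0,0,0],[0,0,0,0,0,0]]]'

```text
time_s: 46.9
tool_pos: [0.6545, 0.1836, 0.0787]
eef_rot: [-1.228, -1.178, 1.181]
contact_force: [-0.1, 0.4, -0.2]
width: 0.0581
```

```bash
python3 - <<'E'
from h import *
f=shot("wrist","o4",[(0,0,560,420)],784,588)
show("o4","o4z",[(195,120,365,220)],790,470)
print(env.state()["joints"].round(2))
tomove([.657,.1845,.08],np.radians(177.7))
E
```

```text
panel 0 scale 1.4
panel 0 scale 4.647
[ 0.51  0.6  -0.02  0.   -0.95 -0.55]
t 46.95 pos [0.6546 0.1836 0.0789] jaw deg 177.69 j6 -0.55 w 0.0586 F [ 0.4  0.  -1. ]
turn wy -0.0 (deg -0.0 ) tool y: [-9.0e-04 -1.2e-03 -1.0e+00]
shift mm [ 1.  -1.1 -2.3]
```

View pics/o4.png

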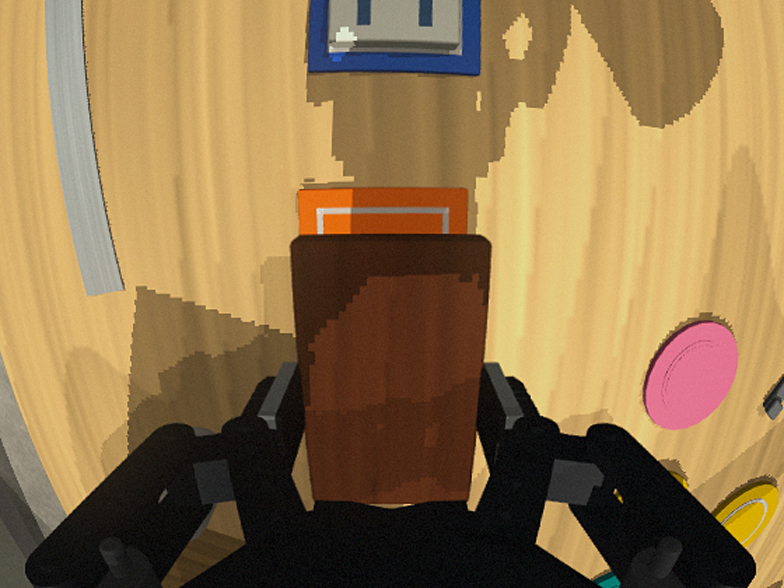

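View pics/o4z.png

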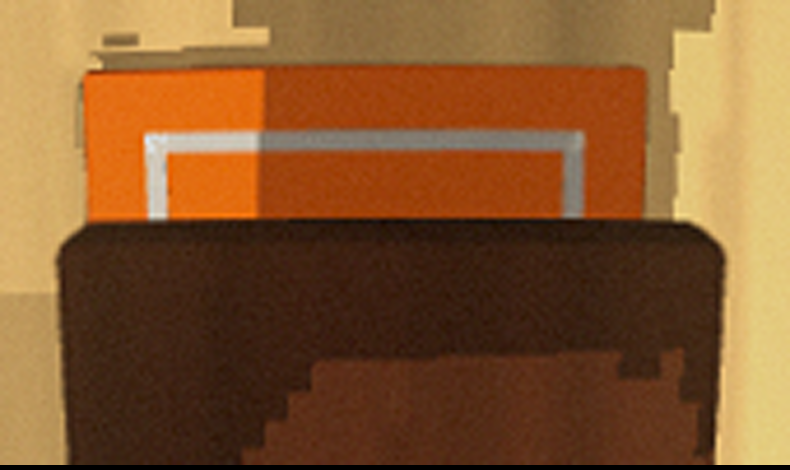

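```bash
python3 - <<'E'
from h import *
f=load("o4"); s=4.647
t=lambda u,v,z:tl(f,195+u/s,120+v/s,z)
zb=f["state"]["tool_pos"][2]+.0053
print("mat far L,R",t(84,72,.005),t(647,67,.005),"outline",t(143,134,.005),t(585,131,.005),"sides low",t(157,215,.005),t(574,215,.005))
print("off far top L,R",t(60,248,zb+.014),t(724,248,zb+.014),"near L,R",tl(f,314/1.4,502/1.4,zb+.014),tl(f,469/1.4,502/1.4,zb+.014))
E
```

```text
mat far L,R [-60.7 -43.5] [-61.2  39.5] outline [-51.2 -34.9] [-51.5  30.4] sides low [-38.9 -33.1] [-38.8  29.1]
off far top L,R [-51.4 -27.3] [-51.5  30.9] near L,R [ 46.6 -27.3] [46.7 31.5]
```

Request:
drive_tool --series '[[[1.7,10,-1.5,0,-0.004,0],[1.7,20,-1,0,0,0],[0,20,0,0,0,0],[0,8,0,0,0,0],[0,0,0,0,0,0],[0,0,0,0,0,0],[0,0,0,0,0,0],[0,0,0,0,0,0]]]'

```text
time_s: 47.75
tool_pos: [0.6584, 0.1879, 0.022]
eef_rot: [-1.227, -1.184, 1.182]
contact_force: [-0.5, 0.6, -0.8]
width: 0.058
```

```bash
python3 - <<'E'
from h import *
tomove([.657,.1845,.0],np.radians(177.9))
f=shot("wrist","o5",[(195,130,365,290)],620,590)
E
```

```text
t 47.75 pos [0.6584 0.1879 0.022 ] jaw deg 177.95 j6 -0.55 w 0.058 F [-0.5  0.6 -0.8]
turn wy 0.001 (deg 0.1 ) tool y: [ 1.5e-03 -1.0e-04 -1.0e+00]
shift mm [-3.5 22.   1.3]
panel 0 scale 3.647
```

View pics/o5.png

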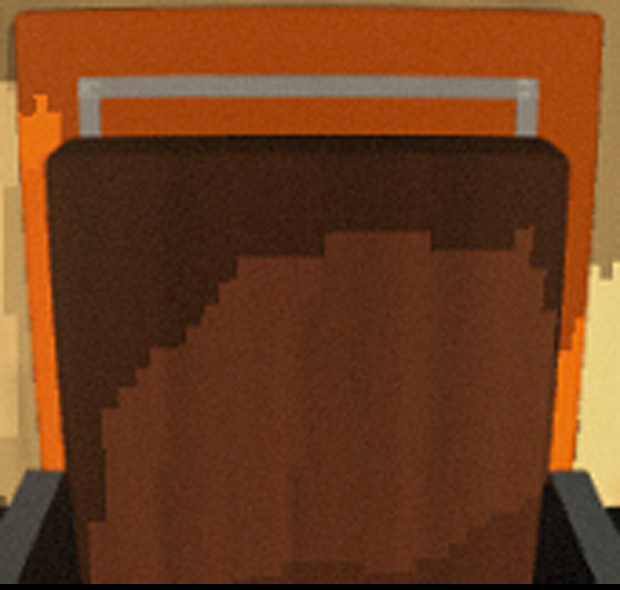

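```bash
python3 - <<'E'
from h import *
f=load("o5"); s=3.647
t=lambda u,v,z:tl(f,195+u/s,130+v/s,z)
zb=f["state"]["tool_pos"][2]+.0053
print("mat far L,R",t(17,14,.005),t(602,14,.005),"outline",t(78,80,.005),t(539,80,.005))
print("off far top L,R",t(46,155,zb+.014),t(569,155,zb+.014),"bottom",t(308,137,zb))
E
```

```text
mat far L,R [-65.5 -39.4] [-65.6  43. ] outline [-55.8 -30.8] [-55.9  34.2]
off far top L,R [-51.7 -27.8] [-51.7  30.8] bottom [-51.1   1.6]
```

Request:
drive_tool --series '[[[-0.6,6,0.2,0,0,0],[-0.5,6,0,0,0,0],[0,5,0,0,0,0],[0,0,0,0,0,0],[0,0,0,0,0,0],[0,0,0,0,0,0]]]'

```text
time_s: 48.4
tool_pos: [0.6577, 0.1866, 0.0039]
eef_rot: [-1.227, -1.182, 1.184]
contact_force: [-0.3, -1.0, -0.1]
width: 0.0577
```

```bash
python3 - <<'E'
from h import *
tomove([.657,.1845,.0],np.radians(177.9))
f=shot("wrist","o6",[(195,130,365,290)],620,590)
E
```

```text
t 48.4 pos [0.6577 0.1866 0.0039] jaw deg 177.96 j6 -0.55 w 0.0577 F [-0.3 -1.  -0.1]
turn wy 0.001 (deg 0.1 ) tool y: [-1.e-04 -1.e-03 -1.e+00]
shift mm [-2.2  3.9  0.7]
panel 0 scale 3.647
```

View pics/o6.png

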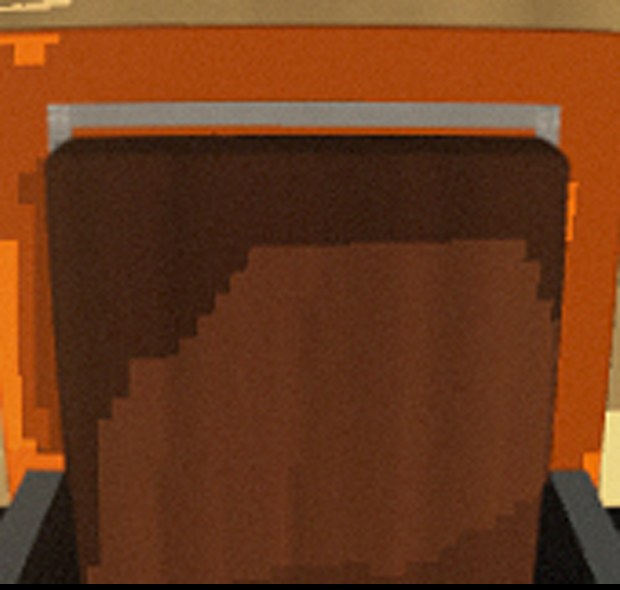

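```bash
python3 - <<'E'
from h import *
f=load("o6"); s=3.647
t=lambda u,v,z:tl(f,195+u/s,130+v/s,z)
zb=f["state"]["tool_pos"][2]+.0053
print("mat far",t(306,29,.005),"outline",t(47,106,.005),t(561,106,.005),"inner",t(306,128,.005))
print("off far top L,R",t(46,155,zb+.014),t(569,155,zb+.014),"bottom",t(308,136,zb))
E
```

```text
mat far [-64.1   1.5] outline [-54.8 -31.3] [-54.8  33.7] inner [-51.6   1.5]
off far top L,R [-51.8 -27.6] [-51.9  30.9] bottom [-51.3   1.7]
```

Request:
drive_tool --series '[[[0.2,2,-0.4,0,0,0],[0,1.5,0,0,0,0],[0,0.8,0,0,0,0],[0,0,0,0,0,0],[0,0,0,0,0,0]]]'

```text
time_s: 48.95
tool_pos: [0.658, 0.1868, -0.0002]
eef_rot: [-1.226, -1.182, 1.184]
contact_force: [-0.3, 0.1, 2.1]
width: 0.0581
```

```bash
python3 - <<'E'
from h import *
tomove([.657,.1845,.0],np.radians(177.9))
f=shot("wrist","o7",[(195,130,365,290)],620,590)
E
```

```text
t 48.95 pos [ 6.580e-01  1.868e-01 -2.000e-04] jaw deg 177.95 j6 -0.55 w 0.0581 F [-0.3  0.1  2.1]
turn wy 0.001 (deg 0.1 ) tool y: [-3.e-04 -1.e-03 -1.e+00]
shift mm [-2.3 -0.2  0.9]
panel 0 scale 3.647
```

View pics/o7.png

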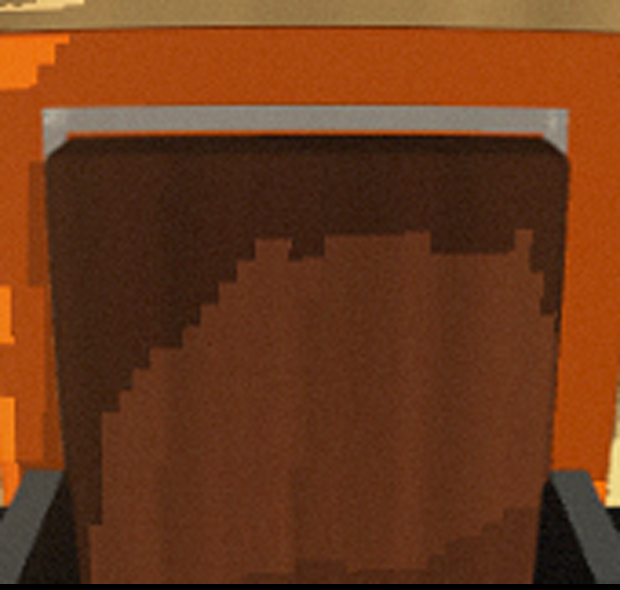

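Request:
drive_tool --series '[[[0,0,0,0,0,0],[0,0,0,0,0,0],[0,0,0,0,0,0],[0,-10,0,0,0,0],[0,-30,0,0,0,0],[0,-40,0,0,0,0],[-10,-40,0,0,0,0],[-15,-20,0,0,0,0],[0,0,0,0,0,0],[0,0,0,0,0,0]]]' --claw 0.1

```text
time_s: 50.0
tool_pos: [0.657, 0.1618, 0.1403]
eef_rot: [-1.227, -1.183, 1.182]
contact_force: [0.2, -1.2, -0.5]
width: 0.0771
```

```bash
python3 - <<'E'
from h import *
f=shot("wrist","o8",[(205,120,355,290)],540,590)
g=env.grab_frame("scene"); cv2.imwrite("pics/fin.png",cv2.resize(g["img"][:,:,::-1],None,fx=1.4,fy=1.4))
E
```

```text
panel 0 scale 3.471
```

View pics/o8.png

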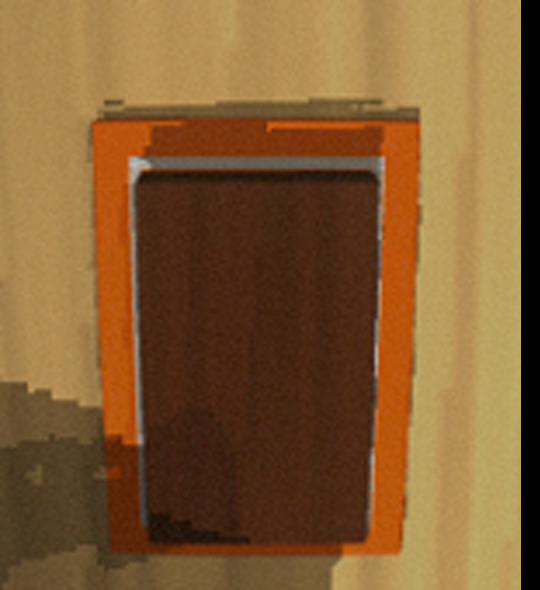

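View pics/fin.png

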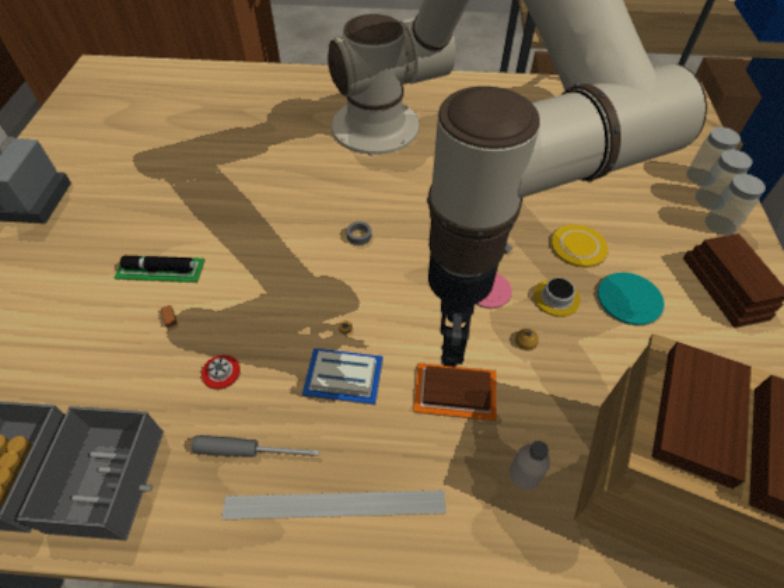

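```bash
python3 - <<'E'
from h import *
f=load("o8")
quad(f,[(93,122),(420,122),(401,553),(109,553)],205,120,3.471,.005)
quad(f,[(133,177),(381,177),(369,543),(145,543)],205,120,3.471,.019)
f=load("p7"); s=2.95
# pump check in scene & side
for n in("scene","side"):
    g=env.grab_frame(n); pickle.dump(g,open(f"pics/f{n}.pkl","wb"))
show("fscene","fp1",[(80,180,150,205)],790,290)
show("fside","fp2",[(295,150,335,190)],395,400)
a=cv2.imread("pics/fp1.png");b=cv2.imread("pics/fp2.png");c=np.zeros((690,790,3),np.uint8);c[:290]=a;c[290:,:395]=b;cv2.imwrite("pics/fp.png",c[:600])
E
```

```text
cen [656.7 184.5] lens [82.9, 122.9, 83.9, 122.9] angs 177.9 178.0 88.0 87.5
cen [656.3 184.8] lens [60.2, 99.9, 60.8, 99.9] angs 177.9 177.9 88.1 87.8
panel 0 scale 11.286
panel 0 scale 9.875
```

View pics/fp.png

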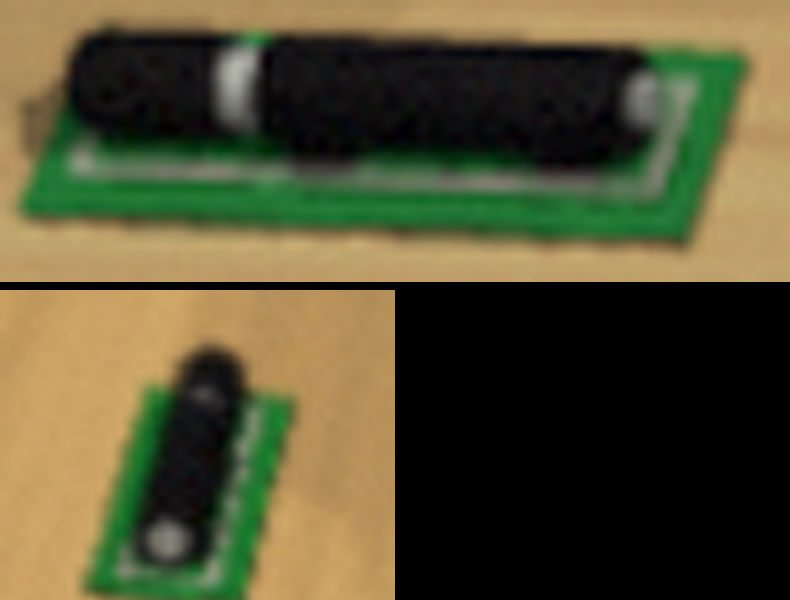

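```bash
python3 - <<'E'
from h import *
f=load("fscene"); s=11.286
g=lambda u,v,z:pt(f,80+u/s-.5,180+v/s-.5,z)[:2]*1000
a,b=g(70,85,.02),g(662,103,.02); print("pump ends",a,b,(a+b)/2,np.linalg.norm(a-b))
print("outline corners near",g(72,172,.005),g(662,192,.005),"right far",g(695,80,.005)); print("mat near",g(22,213,.005),g(688,240,.005),"far right",g(748,55,.005))
f=load("p7"); s=2.95
t=lambda u,v,z:(pt(f,200+u/s,110+v/s,z,True)[:2]*1000).round(1)
print("wrist: nose",t(231,198,.023),t(231,202,.023),"mat far",t(137,159,.005),t(323,159,.005),"outline far",t(230,192,.005),"pump lat",t(185,300,.018),t(277,300,.018),"mat lat",t(143,300,.005),t(320,300,.005),"outl lat",t(181,300,.005),t(283,300,.005))
E
```

```text
pump ends [ 457.74248477 -415.56867673] [ 453.06046073 -283.34012897] [ 455.40147275 -349.45440285] 132.31141368650657
outline corners near [ 470.50232583 -416.29550557] [ 466.32817151 -283.77711515] right far [ 433.84494752 -285.7610694 ]
mat near [ 482.69876968 -422.96854298] [ 479.19952944 -274.14780695] far right [ 425.63816112 -275.87035597]
wrist: nose [ 451.3 -283.7] [ 451.3 -284.8] mat far [ 424.2 -276.3] [ 477.6 -275.2] outline far [ 451.1 -285.5] pump lat [ 439.  -314.4] [ 465.  -313.8] mat lat [ 425.9 -318.7] [ 478.6 -317.6] outl lat [ 437.2 -318.5] [ 467.6 -317.8]
```

```bash
python3 -c "
from cell import env
print(env.sign_off()); print(env.state()['time_s'])"
```

```text
the job is handed in; nothing more can be done
None
the job is handed in; nothing more can be done
```

All five things are on their mats, set down in the order key, tin, pump, tile, offcut, and the job was handed in at about 50 s of the 118 s allowed. The tile was lowered until it touched its mat and then released. `env.sign_off()` gives no verdict, so the figures below are my own image measurements.

| Thing | Offset from mat centre | Alignment |
|---|---|---|
| Key | about 0.2 mm | – |
| Tin | within 1 mm | – |
| Pump | about 1 mm along its length, about 0.5 mm across | in line by eye |
| Tile | about 0.7 mm | within 0.5° |
| Offcut | about 0.5 mm | within 0.5° |

The tin is on the smaller of the two yellow mats.

**What went wrong or disagreed:**
- **Fingertips:** They sat about 6 mm behind the reported TCP when shut, not 17 mm ahead as stated. The first grab at the key closed on air above it. I went by the images after that.
- **Finger opening:** The opening reads about 2–3 mm under the true width.
- **Joint 6 limit:** While turning the pump, joint 6 came right up to its limit (read −3.096 against −3.1). That tilted the tool by about 2°, and I levelled it before placing the pump.
- **Cameras:** The scene and wrist cameras disagree by about 2.5 mm in x. I set the things down by comparing each one with its outline in the wrist view.

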